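# Clear the cuff engraver's bench at the market stall

## Robot

A 6-joint arm with a two-finger parallel gripper is mounted at the origin on the work surface. World frame = base frame: x ahead of the robot, y to its left, z up, the work surface at z = 0. Lengths are in m, angles in rad, forces in N, time in s.
With the tool pointing down it reaches from about 0.425 to 0.95 m from the base axis. Payload 14.7 kg.
Tool frame: the origin (TCP) lies at the very end of the fingers, on their centre line; the grasp point (between the pads) lies behind it (robot.grasp_offset is the z of the grasp point in the tool frame, in m); z points along the fingers, y is the line along which they close (so a half turn about z gives the same grasp; the last joint's range is limited). The gripper opens to 85 mm and grips with 20 to 120 N. Pads are 22 mm wide; open, the fingers measure 114 mm over their backs; the gripper's body (76 mm by 85 mm) begins 54 mm behind the grasp point. The pads swing forward as they close: fully open they stand 13 mm farther back than shut.
Start: joints at [-1.262, 0.48, 1.596, -0, 1.065, -0.047], TCP at [0.226, -0.609, 0.211] pointing down, gripper open.
Joint ranges: [-2.75, 2.75], [-0.82, 2.05], [0.23, 2.67], [-1.56, 4.7], [0.09, 2.69], [-2.92, 2.92]. Speed limits (rad/s): [1.89, 1.89, 2.39, 3.01, 3.01, 3.01].

## Interface

Orientations are given as [roll, pitch, yaw] about the fixed x, y, z axes, in that order (R = Rz(yaw) Ry(pitch) Rx(roll)).
In Python, from rig import robot gives the robot as it stands. The module is installed in compiled form; this text tells all that it offers.
- The arm moves only by the tool send_rows, never from a script. Its argument "plan" is a list of rows, each a list of 5 numbers: the opening, from 0 (shut) to 1 (fully open), then the shift along the tool's x, y, z in units of 40 mm (1.0 is 40 mm), then the turn about the tool's z in units of 5 degrees (1.0 is 5 degrees). In form: [[claw, tx, ty, tz, spin], ...]. A call has 1 to 8 rows; each row shifts and turns the commanded pose from where the row before left it, along the tool's axes as they then stand; what a row does not reach is not made up. A row lasts 1/12 s, in which the tool goes at most 41.7 mm and 7.16 degrees, less where a joint would pass 70% of its speed; a pose out of reach is approached as far as the arm can. A call is refused whole if a number of a shift passes 1 or a number of a turn 1, either way. A call with a gripper value outside its range is refused whole. The fingers move at their own pace and stop on an object; "newtons" is the grip in N (left out, the last holds). Time passes only in rows, so rows that do not move let the fingers close. It gives the time, the measured TCP pose, the force and the opening at its end, in the units of the state.
- robot.get_obs(): the state, without advancing time (a new reading comes with each control period).
- robot.get_image(name): name is "scene" or "top"; returns the picture (480x640x3 uint8, red, green, blue); there is no depth.
- robot.camera_params(name): a dict with "vertical_fov" (degrees; the focal length in pixels is half the picture's height over the tangent of half this angle, whatever the lens; pixels are square), "cx", "cy" (the principal point, pixels), "view" (4x4, takes a point from world to camera coordinates). Camera axes: x right, y up, looking along -z (the intrinsics and any distortion apply to the point x, -y, -z); pixel columns grow to the right and rows downward; lengths in m; the calibration is good to about 2 mm. A picture is of the moment at which its call begins. camera_params takes no time and is no camera call.
- robot.job_done(): hands the job in, once; it reports no verdict.
The state is a dict: "time": time; "joint_positions": joint angles; "qd": joint speeds; "joint_torque": joint torques, N m; "tool_pos": TCP position; "eef_rot": TCP orientation; "contact_force": force on the tool from outside, world axes, zero at the start; "torque": the same for the moment, N m; "width": opening from 0.0 (shut) to 1.0 (fully open).
Only numpy, scipy, OpenCV 4.12 (cv2) and the standard library are available. Lean on these libraries where they do the work, as an engineer would, in place of code of your own. Each camera call takes 0.05 s, during which the arm holds its last target. There are 200 camera calls.

## Task

Clear the engraver's bench: first hang every finished brass cuff over the bar of the display rail, gap down and square across the bar, so the tools cannot scratch them. Then lay all the hand tools that are out flat in the kit tray, side by side across it with their working ends towards the tray's far side (away from the robot), in their order of use starting from the end with the brass knob: scriber, graver, forceps, spatula, brush (skip any that is missing). Leave the cup, the box and the jar where they stand.

Things in the scene. Friction and masses are not known exactly. Their poses are not given: they have to be found in the camera images.
- scriber: scriber: plain square steel rod 10 x 10 mm with a dark band, tapering to a needle point; 122 long (x -60 to +62). Lies flat along its own x, working end at +x; origin on the underside at the place to grip, near the centre of mass; y across, z up.
- graver: graver: dark handle 13 wide and 10 mm high with a round flat palm knob 28 across at the rear (x -62 to -34), the handle running on to x +18, thin 6 mm steel shank in front; 124 long (x -62 to +62). Lies flat along its own x, working end at +x; origin on the underside at the place to grip, near the centre of mass; y across, z up.
- forceps: forceps: two steel leaves joined at the rear, 14 mm wide and parallel over the middle 36 mm (x -18 to +18), drawn together at the tips, 8 high; rigid (they do not close when gripped); 124 long (x -62 to +62). Lies flat along its own x, working end at +x; origin on the underside at the place to grip, near the centre of mass; y across, z up.
- spatula: spatula: light handle 13 wide and 10 mm high, flat 18 mm wide round-ended steel blade 3 thick; 126 long (x -62 to +64). The handle runs from x -62 to +16. Lies flat along its own x, working end at +x; origin on the underside at the place to grip, near the centre of mass; y across, z up.
- brush: brush: wooden handle 13 wide and 10 mm high, brass ferrule, black bristle head 20 wide and 10 high (stiff); 124 long (x -62 to +62). The handle runs from x -62 to +16. Lies flat along its own x, working end at +x; origin on the underside at the place to grip, near the centre of mass; y across, z up.
- cuff_narrow: the 28 mm wide cuff; a rigid C-shaped brass cuff standing as an arch, gap down: 56 mm across outside (its own x, widest 17 mm above the underside, where 12 mm of each side is upright), about 40 mm high, wall 3, gap at the foot 37 clear. Origin at the centre of its underside; y runs along its width (the axis of the wrist opening), z up. Inner face of the crown 37 mm above the origin; hung on the rail the origin lies 37 mm below the bar's top. 50 g, stiff.
- cuff_middle: the 34 mm wide cuff; a rigid C-shaped brass cuff standing as an arch, gap down: 56 mm across outside (its own x, widest 17 mm above the underside, where 12 mm of each side is upright), about 40 mm high, wall 3, gap at the foot 37 clear. Origin at the centre of its underside; y runs along its width (the axis of the wrist opening), z up. Inner face of the crown 37 mm above the origin; hung on the rail the origin lies 37 mm below the bar's top. 50 g, stiff.
- cuff_wide: the 40 mm wide cuff; a rigid C-shaped brass cuff standing as an arch, gap down: 56 mm across outside (its own x, widest 17 mm above the underside, where 12 mm of each side is upright), about 40 mm high, wall 3, gap at the foot 37 clear. Origin at the centre of its underside; y runs along its width (the axis of the wrist opening), z up. Inner face of the crown 37 mm above the origin; hung on the rail the origin lies 37 mm below the bar's top. 50 g, stiff.
- tray: fixed wooden kit tray, 170 (x) x 270 (y) mm outside, walls 20 high and 7 thick, flat grey felt floor 7 mm above the table (inside 156 x 256). Origin on the table under its centre. A brass knob sticks out of its first end, the -y end; the order of use runs from there towards +y. +x is the long side away from the robot.
- tray_far (a point): middle of the tray's long wall away from the robot (tray x +85, height 10 mm).
- rail: fixed display rail: a horizontal wooden bar 14 mm wide and 16 deep along its own y, its top 90 mm above the table, between two end posts 30 (x) x 12 (y), 102 high, whose inner faces stand 120 mm either side of the middle; base board 90 x 270, 12 thick. Origin on the table under the middle.
- rail_top (a point): middle of the top of the rail's bar, 90 mm above the table; axes as the rail.
- cup: bystander: clear plastic cup, 72 mm across, 90 tall; origin at the centre of its underside. Leave it alone.
- ring_box: bystander: open dark wooden box, 70 x 120 x 50 tall; origin at the centre of its underside. Leave it alone.
- wax_jar: bystander: squat jar, 64 mm across, 70 tall; origin at the centre of its underside. Leave it alone.

How it is judged:
By the outcome, as a careful person would: the job done as asked, in the order asked, and still so for the second after the job is handed in, with the robot touching nothing.
Of scriber, graver, forceps, spatula, brush, cuff_narrow, cuff_middle, cuff_wide only 6 to 8 are there at a start; the rules pass over those that are not, and their reading is None.
At some moment in a run one of scriber, graver, forceps, spatula, brush may be knocked a few centimetres aside while the robot is not near it.
It also fails if it takes over 210 s, if anything falls off the work surface, if the arm or the gripper's body presses on something with over 40 N, if the wrist force passes 120 N, or if a joint passes its speed limit or range.

## Working session

There is one attempt and no reset: what is moved stays moved. The work goes in short steps, Python scripts to look and compute and a tool call to move; the robot and the scene stay as the last step left them, time stands still between calls to the robot, and variables do not carry over. Pictures are saved under pics/ and viewed, on a budget of 14 in all, crops included, one or two more only if the job needs it, and the job is handed in when it is done.

Besides the shell and the picture viewer there is one more tool, called after ">>>" as name(argument=value, ...), one argument or row to a line, values as JSON. send_rows: Moves the arm, as the interface text tells. Its arguments: {"type":"object","properties":{"plan":{"type":"array","items":{"type":"array","items":{"type":"number"}}},"newtons":{"type":"number"}},"required":["plan"]}

```bash
ls; mkdir -p pics; python3 - <<'E'
from rig import robot
import cv2
o=robot.get_obs()
for k,v in o.items(): print(k,v)
print(robot.grasp_offset)
for n in("scene","top"):
    print(n,robot.camera_params(n)); im=robot.get_image(n)
    cv2.imwrite(f"pics/{n}0.png",im[:,:,::-1])
E
```

```text
pics
time 0.0
joint_positions [-1.26156857e+00  4.80818854e-01  1.59686007e+00  2.32432105e-05
  1.06510492e+00 -4.66171335e-02]
qd [5.89998987e-04 4.11902314e-04 1.52269868e-03 7.61499336e-04
 1.24548907e-03 7.86941768e-05]
joint_torque [-8.97166883e-04 -9.50650048e+01 -4.30184269e+01 -1.64723660e-04
  1.22931812e-02  2.08295580e-05]
tool_pos [ 0.22633424 -0.60886264  0.21008597]
eef_rot [-3.14040370e+00 -7.58084450e-05  3.55833572e-01]
contact_force [ 0.13699494  0.45838853 -0.39475418]
torque [ 0.00536635  0.06024582 -0.03070453]
width 0.9994652973205842
-0.0187
scene {'vertical_fov': 56.94407591836893, 'cx': 315.573806008729, 'cy': 249.16594048986065, 'view': array([[ 0.76048052,  0.64897534, -0.02236919, -0.43918005],
       [-0.31914986,  0.40354186,  0.8574948 ,  0.11435634],
       [ 0.56551988, -0.64496897,  0.51400612, -1.17240323],
       [ 0.        ,  0.        ,  0.        ,  1.        ]])}
top {'vertical_fov': 51.70909321924458, 'cx': 317.16784307138795, 'cy': 233.52519973092348, 'view': array([[-0.09443142, -0.99552148, -0.00443671,  0.0465644 ],
       [ 0.97127771, -0.09310766,  0.21897619, -0.62452821],
       [-0.21840859,  0.01636895,  0.97572012, -0.92591832],
       [ 0.        ,  0.        ,  0.        ,  1.        ]])}
```

View pics/scene0.png

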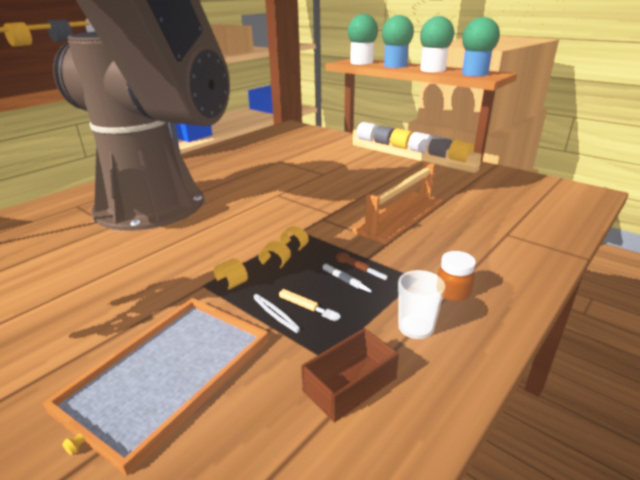

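View pics/top0.png

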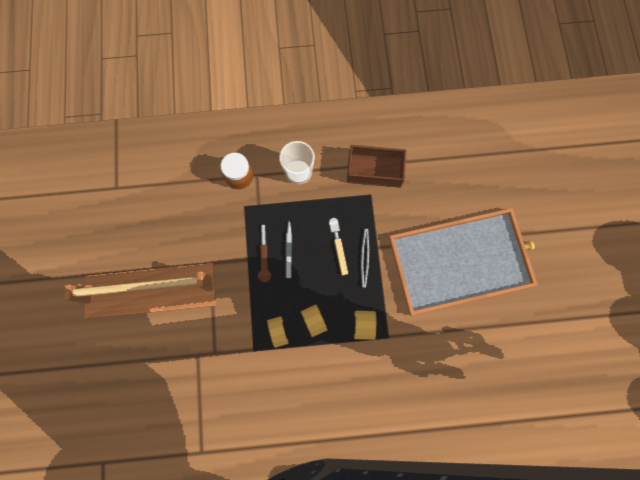

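Three cuffs and four tools are out (graver, scriber, spatula, forceps; the brush is missing). I'll enlarge the crops next.

```bash
cat > h.py <<'E'
import numpy as np, cv2
from rig import robot
P={n:robot.camera_params(n) for n in("scene","top")}
def K(n):
    p=P[n]; f=240/np.tan(np.radians(p["vertical_fov"])/2); return f,p["cx"],p["cy"]
def proj(n,X):
    f,cx,cy=K(n); X=np.atleast_2d(X); c=X@P[n]["view"][:3,:3].T+P[n]["view"][:3,3]
    return np.c_[cx+f*c[:,0]/-c[:,2], cy-f*c[:,1]/-c[:,2]]
def ray(n,uv):
    f,cx,cy=K(n); V=P[n]["view"]; R=V[:3,:3]
    d=R.T@np.array([(uv[0]-cx)/f,-(uv[1]-cy)/f,-1]); return -R.T@V[:3,3], d
def at_z(n,uv,z):
    o,d=ray(n,uv); return o+d*(z-o[2])/d[2]
def tri(a,b):  # a scene, b top
    (o1,d1),(o2,d2)=ray("scene",a),ray("top",b)
    d1=d1/np.linalg.norm(d1);d2=d2/np.linalg.norm(d2)
    s=np.linalg.lstsq(np.c_[d1,-d2],o2-o1,rcond=None)[0]
    p,q=o1+s[0]*d1,o2+s[1]*d2; return (p+q)/2,np.linalg.norm(p-q)
def crop(im,x0,y0,x1,y1,s,tick=20):
    c=cv2.resize(im[y0:y1,x0:x1,::-1],None,fx=s,fy=s,interpolation=cv2.INTER_CUBIC)
    for x in range(-(-x0//tick)*tick,x1,tick):
        cv2.line(c,(int((x-x0+.5)*s),0),(int((x-x0+.5)*s),6),(0,255,0),1); cv2.putText(c,str(x),(int((x-x0)*s)-10,18),0,.4,(0,255,0),1)
    for y in range(-(-y0//tick)*tick,y1,tick):
        cv2.line(c,(0,int((y-y0+.5)*s)),(6,int((y-y0+.5)*s)),(0,255,0),1); cv2.putText(c,str(y),(8,int((y-y0+.5)*s)+4),0,.4,(0,255,0),1)
    return c
E
python3 - <<'E'
from h import *
t=robot.get_image("top"); s=robot.get_image("scene")
cv2.imwrite("pics/topmat.png",crop(t,240,205,400,355,4))
a=crop(t,60,250,240,325,3.3);b=crop(t,380,200,560,325,3.3)
a=a[:,:594];b=b[:,:594]
cv2.imwrite("pics/toprt.png",np.vstack([a,b])[:600])
cv2.imwrite("pics/scmat.png",crop(s,205,160,445,340,3.3))
print(at_z("top",(160,290),0),at_z("top",(465,262),0),at_z("top",(320,270),0))
E
```

```text
[0.55204222 0.32629775 0.        ] [ 0.55003038 -0.32061777  0.        ] [ 0.56225468 -0.01258477  0.        ]
```

View pics/topmat.png

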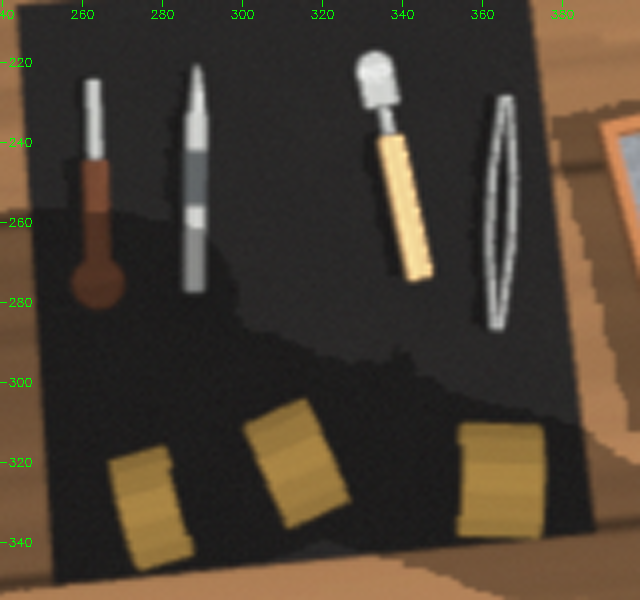

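View pics/toprt.png

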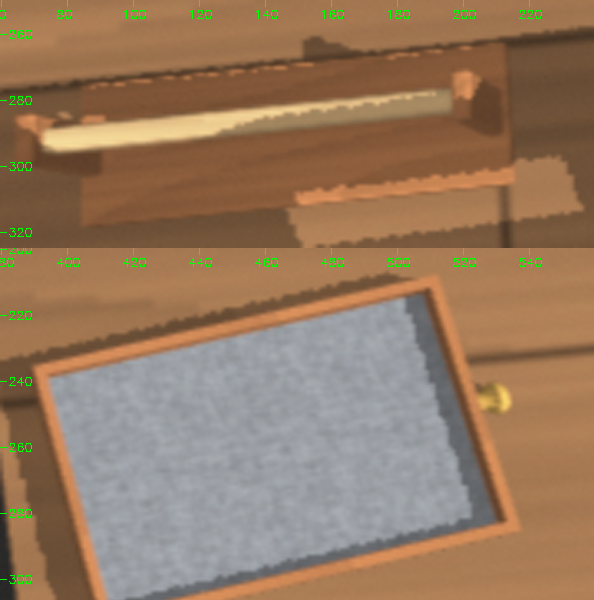

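View pics/scmat.png

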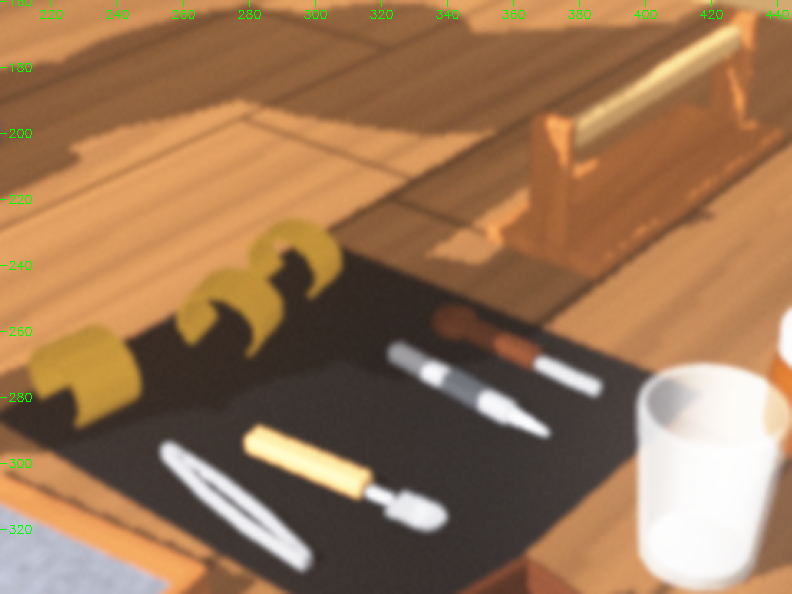

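Pictures so far, 5 in all:
- **Top view:** the tools lie at columns 263–366 and rows 218–287, and the cuffs are centred near (277,331), (314,320) and (365,324).
- **Rail:** the bar runs from (73,292) to (196,280).
- **Tray:** its corners are near (390,236), (511,208), (537,284) and (412,313).

Next I'll triangulate and draw model overlays.

```bash
cat > m.py <<'E'
from h import *
import json
def Rz(a): c,s=np.cos(a),np.sin(a); return np.array([[c,-s],[s,c]])
def model(name,x,y,yaw,z0=0):
    """list of polylines in world"""
    L=[]
    if name.startswith("cuff"):
        w={"n":.014,"m":.017,"w":.02}[name[5]]
        arc=[(-.0185,0),(-.026,.006),(-.028,.011),(-.028,.023),(-.022,.033),(-.012,.039),(0,.040),(.012,.039),(.022,.033),(.028,.023),(.028,.011),(.026,.006),(.0185,0)]
        for s in(-w,w): L.append([(a,s,b) for a,b in arc])
        for a,b in(arc[3],arc[6],arc[9]): L.append([(a,-w,b),(a,w,b)])
    elif name=="tray":
        L=[[(-.085,-.135,.02),(.085,-.135,.02),(.085,.135,.02),(-.085,.135,.02),(-.085,-.135,.02)],[(0,-.135,.02),(0,-.15,.02)]]
    elif name=="rail":
        L=[[(s,-.12,.09),(s,.12,.09)] for s in(-.007,.007)]+[[(a*.045,b*.135,.012) for a,b in((-1,-1),(1,-1),(1,1),(-1,1),(-1,-1))]]
    else:
        h,w={"scriber":(.01,.005),"graver":(.01,.0065),"forceps":(.008,.007),"spatula":(.01,.0065)}[name]
        r={"scriber":-.06}.get(name,-.062); t={"spatula":.064}.get(name,.062)
        L=[[(r,0,h),(t,0,h/2)],[(-.018,-w,h),(.016,-w,h)],[(-.018,w,h),(.016,w,h)]]
    out=[]
    for l in L:
        l=np.array(l,float); l[:,:2]=l[:,:2]@Rz(yaw).T+[x,y]; l[:,2]+=z0; out.append(l)
    return out
def overlay(n,im,poses,col=(0,0,255),s=3):
    big=cv2.resize(im[:,:,::-1],None,fx=s,fy=s,interpolation=cv2.INTER_CUBIC)
    for k,p in poses.items():
        for l in model(k,*p): cv2.polylines(big,[np.int32((proj(n,l)+.5)*s)],False,col,1,cv2.LINE_AA)
    return big
E
python3 - <<'E'
from m import *
for n in P: V=P[n]["view"]; print(n,-V[:3,:3].T@V[:3,3])
pts={"grav tip":((386.3,277.1),(263,224.5)),"grav rear":((336,255.9),(264,281.8)),"scr tip":((370.9,291.3),(288.75,220.75)),"scr rear":((322.7,265.6),(288,277.75)),
"spat tip":((339.7,316.2),(333,217.5)),"spat rear":((278.7,292),(344.5,274.3)),"for hi":((296.3,331.3),(366,228.5)),"for lo":((253.9,294.7),(363.5,287)),
"bar-":((379,197.4),(196.2,280.1)),"bar+":((427.8,169.2),(72.8,291.9)),"trayFL":((268,336),(390.4,236.5)),"trayFR":((127,460),(511.3,208)),"trayNL":((193,303),(412,313)),"trayNR":((53,406),(537.4,284))}
for k,(a,b) in pts.items():
    X,e=tri(a,b); print(k,np.round(X*1000,1),round(e*1000,1), "top@z", np.round(at_z("top",b,{"b":.09,"t":.02}.get(k[0],.007))*1000,1))
for k,c in {"n":[(108,460),(166,446),(194,553),(138,571)],"m":[(243,425),(307,399),(351,501),(289,529)],"w":[(459,423),(544,425),(543,538),(458,536)]}.items():
    q=np.array([at_z("top",(u/4+239.5,v/4+204.5),.02) for u,v in c])[:,:2]
    d=(q[0]+q[1]-q[2]-q[3])/2; print(k,np.round(q.mean(0)*1000,1),"len",np.linalg.norm(d),"w",np.linalg.norm(q[0]+q[3]-q[1]-q[2])/2,"yaw",np.arctan2(d[1],d[0]), np.arctan2(*(-(q[0]+q[3]-q[1]-q[2])/2*[1,-1])))
E
```

```text
scene [ 1.03350203 -0.51729425  0.49473836]
top [0.40875896 0.00336382 1.04040053]
grav tip [671.3 100.2   6.4] 0.5 top@z [671. 100.   7.]
grav rear [546.5 105.5   4.3] 3.9 top@z [547.6 106.6   7. ]
scr tip [674.2  44.3   6.1] 0.0 top@z [674.   44.2   7. ]
scr rear [550.6  55.2   7.1] 1.8 top@z [551.3  55.9   7. ]
spat tip [673.  -50.3   7. ] 2.7 top@z [672.  -51.3   7. ]
spat rear [545.7 -64.3   8. ] 4.2 top@z [547.3 -62.8   7. ]
for hi [ 640.7 -120.6    4.1] 3.0 top@z [ 641.1 -119.2    7. ]
for lo [ 516.1 -100.2    8.6] 2.3 top@z [517.  -99.4   7. ]
bar- [556.1 231.3  93.9] 11.6 top@z [552.1 228.3  90. ]
bar+ [552.8 467.1  87.5] 1.3 top@z [551.9 465.4  90. ]
trayFL [ 618.4 -166.9   13. ] 2.8 top@z [ 616.  -166.8   20. ]
trayFR [ 652.7 -427.8   24.6] 3.0 top@z [ 653.2 -431.1   20. ]
trayNL [ 454.2 -191.    14.1] 1.1 top@z [ 453.6 -190.3   20. ]
trayNR [ 490.3 -452.    15.1] 11.2 top@z [ 487.8 -455.4   20. ]
n [443.1  85.5] len 0.056303526452816784 w 0.02977342713263622 yaw 0.18662390657636876 0.1748694448576561
m [457.9  10. ] len 0.05646046055780121 w 0.034722604988052304 yaw 0.3237140899007247 0.30511973874791226
w [439.7 -91.9] len 0.05638872702502251 w 0.043049288921991245 yaw -0.12457981678453514 -0.11792420728449224
```

```bash
cat > poses.json <<'E'
{"graver":[0.6093,0.1033,-0.053],"scriber":[0.6116,0.0501,-0.095],"spatula":[0.6086,-0.0571,0.092],"forceps":[0.579,-0.1093,-0.158],
"rail":[0.552,0.347,0.0],"tray":[0.5526,-0.311,0.14],"cuff_narrow":[0.4431,0.0855,0.18],"cuff_middle":[0.4579,0.010,0.315],"cuff_wide":[0.4397,-0.0919,-0.121]}
E
python3 - <<'E'
from m import *
poses=json.load(open("poses.json"))
s=robot.get_image("scene");t=robot.get_image("top")
a=overlay("scene",s,poses,s=3)[480:1020,600:1350]
cv2.imwrite("pics/ovs.png",a)
b=overlay("top",t,poses,s=2)[400:720,120:1100]; b=cv2.resize(b,(560,183*1))
f=cv2.resize(t[222:294,352:380,::-1],None,fx=8,fy=8,interpolation=cv2.INTER_CUBIC)
f2=cv2.resize(s[285:340,245:305,::-1],None,fx=6.5,fy=6.5,interpolation=cv2.INTER_CUBIC)
c=np.zeros((600,790,3),np.uint8); c[:576,:224]=f; c[:f2.shape[0],230:230+f2.shape[1]]=f2; c[400:583,228:788]=b
cv2.imwrite("pics/ovt.png",c)
E
```

```text
(no output)
```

View pics/ovs.png

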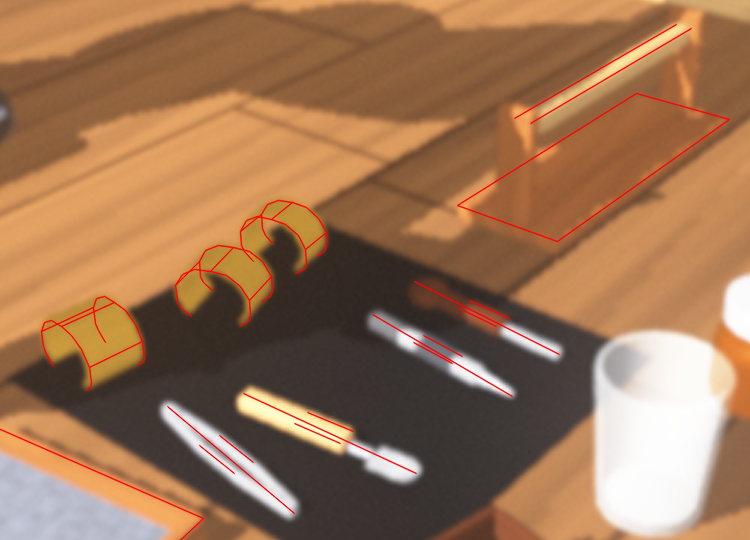

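View pics/ovt.png

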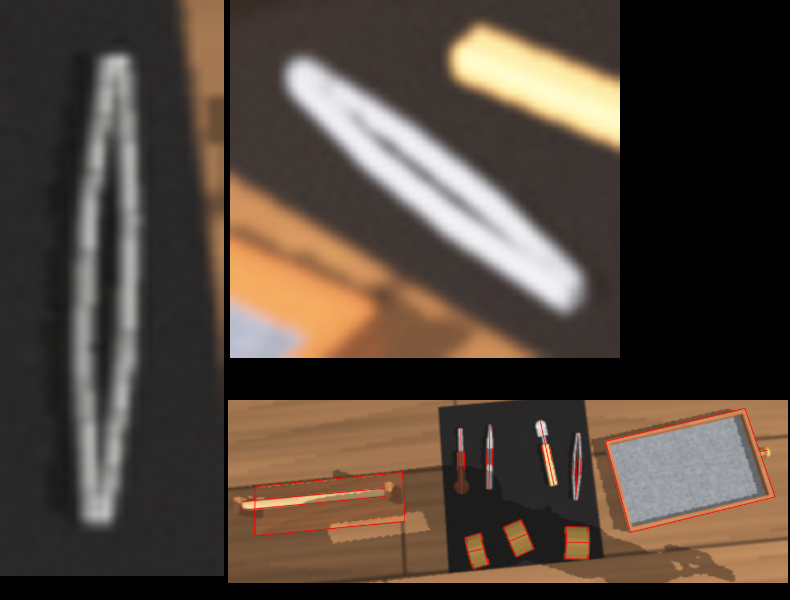

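Overlays: the cuffs, tools and tray fit to within about 1 px. The rail bar is about 2 px off in the scene view. Which way the forceps point is unclear, so I'll compare the two ends numerically.

```bash
python3 - <<'E'
from m import *
x,y,a=json.load(open("poses.json"))["forceps"]
ims={n:np.mean([robot.get_image(n).astype(float).mean(2) for _ in range(2)],0).astype(np.float32) for n in P}
u=np.arange(-66,67,4)/1000.; v=np.arange(-12,13,1)/1000.
U,V=np.meshgrid(u,v,indexing="ij"); W=np.c_[U.ravel(),V.ravel()]@Rz(a).T+[x,y]; W=np.c_[W,np.full(len(W),.008)]
for n in P:
    q=proj(n,W).astype(np.float32).reshape(len(u),len(v),2)
    r=cv2.remap(ims[n],q[...,0],q[...,1],cv2.INTER_CUBIC)-45
    print(n)
    for i in range(len(u)): print(int(round(u[i]*1000)),"sum %5d |"%r[i].sum()," ".join("%3d"%k for k in r[i]))
# rail: base right edge centre, posts
for uv,z in(((213,262),.012),((215.5,304),.012),((199.5,275),.102),((84.3,275),.012),((84.3,317),.012)): print(uv,np.round(at_z("top",uv,z)*1000,1))
E
```

```text
scene
-66 sum  1024 |  12  12  12  11  10  12  12  21  35  53  76  90 105 102  99  90  76  58  37  24  18  14  12  10  11
-62 sum  1935 |  11  10  10  12  16  38  63 102 130 158 172 180 182 172 160 143 116  88  55  36  22  16  12  10  10
-58 sum  2446 |  12  11  21  37  68 110 145 174 184 192 192 191 188 181 173 154 130  97  64  41  23  16  11   9  10
-54 sum  2696 |  14  22  47  80 129 160 185 191 193 192 189 187 184 177 169 151 131  97  69  44  27  17  10   9  10
-50 sum  2871 |  20  39  66 105 148 176 190 192 192 190 184 178 173 170 167 162 147 119  91  59  39  20  12   9   9
-46 sum  3073 |  26  48  77 124 159 184 192 193 192 188 184 182 183 185 186 182 166 138 102  74  44  24  12   8   9
-42 sum  3220 |  33  55  94 135 170 189 192 194 192 188 186 185 187 189 190 186 173 145 113  86  55  33  16  11  10
-38 sum  3319 |  40  68 112 144 178 190 194 193 189 184 178 176 178 183 187 186 178 156 132  99  71  42  22  14  11
-34 sum  3342 |  47  84 122 158 184 192 194 191 183 172 158 152 159 174 185 189 184 168 143 110  81  48  26  14  12
-30 sum  3435 |  56  98 135 169 186 194 193 187 17
[... 6216 characters left out ...]
  3  26  53  79  92  90  73  78 107 124 116  89  55  20  -1 -10 -17 -16 -14 -10
54 sum   915 |  -3  -2  -4  -4  -3   2  24  50  84 107 114  98  91 107 113 102  75  40   9 -11 -15 -19 -18 -15 -11
58 sum   953 |  -4  -4  -4  -4  -2  -1  15  37  69  96 119 125 125 130 123 103  75  37   8 -13 -16 -19 -18 -14 -11
62 sum   708 |  -3  -3  -3  -4  -4  -5   4  16  45  80 109 119 114 104  85  61  41  17   2  -9 -12 -13 -13 -11  -8
66 sum  -105 |  -4  -4  -3  -3  -3  -2  -2  -3  -3  -3  -4  -5  -6  -6  -6  -6  -5  -4  -3  -3  -2  -2  -3  -4  -4
(213, 262) [598.8 210.   12. ]
(215.5, 304) [510.6 209.1  12. ]
(199.5, 275) [559.5 218.8 102. ]
(84.3, 275) [596.9 479.8  12. ]
(84.3, 317) [509.6 479.   12. ]
```

The two ends of the forceps look alike at this resolution, so I'll check them again when they're held up close. The base board puts the rail at about (0.5535, 0.3447). Next is a small planner that turns targets into rows.

```bash
sed -i 's/"rail":\[[^]]*\]/"rail":[0.5535,0.3447,0.005]/' poses.json
cat > plan.py <<'E'
from m import *
def wrap(a): return (a+np.pi)%(2*np.pi)-np.pi
def plan(targets,start=None,step=.8,show=True):
    """targets: (x,y,z,yaw,claw[,step]) -> rows, from measured pose"""
    o=robot.get_obs(); p,y=(np.array(o["tool_pos"]),o["eef_rot"][2]) if start is None else start
    for t in targets:
        st=t[5] if len(t)>5 else step
        g=np.array(t[:3]); dy=wrap(t[3]-y)
        n=int(max(1,np.ceil(np.linalg.norm(g-p)/(.04*st)-.02),np.ceil(abs(dy)/np.radians(4.8)-.02)))
        rows=[]
        for i in range(n):
            d=(g-p)/(n-i); c,s=np.cos(y),np.sin(y)
            r=[t[4]]+[round(k,2) for k in ((c*d[0]+s*d[1])/.04,(s*d[0]-c*d[1])/.04,-d[2]/.04,-wrap(t[3]-y)/(n-i)/np.radians(5))]
            k=np.array(r[1:4])*.04; p=p+[c*k[0]+s*k[1],s*k[0]-c*k[1],-k[2]]; y-=np.radians(5*r[4]); rows.append([float(v) for v in r])
        for i in range(0,n,8): print(json.dumps(rows[i:i+8]).replace(" ",""))
        print("--",np.round(p,4),round(y,4))
    return p,y
E
python3 - <<'E'
from plan import *
q=json.load(open("poses.json")); x,y,a=q["cuff_wide"]
plan([(x,y,.16,a+np.pi/2,1)])
E
```

```text
[[1.0,0.53,-0.57,0.07,-0.7],[1.0,0.56,-0.54,0.07,-0.7],[1.0,0.59,-0.5,0.07,-0.7],[1.0,0.62,-0.46,0.07,-0.7],[1.0,0.65,-0.43,0.07,-0.7],[1.0,0.68,-0.39,0.07,-0.7],[1.0,0.7,-0.34,0.07,-0.69],[1.0,0.72,-0.3,0.07,-0.7]]
[[1.0,0.73,-0.26,0.07,-0.69],[1.0,0.75,-0.21,0.07,-0.7],[1.0,0.76,-0.17,0.07,-0.69],[1.0,0.77,-0.12,0.07,-0.7],[1.0,0.77,-0.07,0.07,-0.69],[1.0,0.78,-0.03,0.07,-0.7],[1.0,0.77,0.02,0.07,-0.69],[1.0,0.77,0.07,0.07,-0.7]]
[[1.0,0.77,0.12,0.07,-0.69],[1.0,0.76,0.16,0.08,-0.7]]
-- [ 0.4395 -0.0919  0.1599] 1.4501
```

>>> send_rows(
  plan=[
    [1.0,0.53,-0.57,0.07,-0.7],
    [1.0,0.56,-0.54,0.07,-0.7],
    [1.0,0.59,-0.5,0.07,-0.7],
    [1.0,0.62,-0.46,0.07,-0.7],
    [1.0,0.65,-0.43,0.07,-0.7],
    [1.0,0.68,-0.39,0.07,-0.7],
    [1.0,0.7,-0.34,0.07,-0.69],
    [1.0,0.72,-0.3,0.07,-0.7],
  ],
  newtons=40,
)

```text
time: 1.17
tool_pos: [0.3216, -0.3778, 0.1883]
eef_rot: [3.141, 0.0, 0.846]
contact_force: [0.8, -0.4, -1.2]
width: 1.0
```

>>> send_rows(
  plan=[
    [1.0,0.73,-0.26,0.07,-0.69],
    [1.0,0.75,-0.21,0.07,-0.7],
    [1.0,0.76,-0.17,0.07,-0.69],
    [1.0,0.77,-0.12,0.07,-0.7],
    [1.0,0.77,-0.07,0.07,-0.69],
    [1.0,0.78,-0.03,0.07,-0.7],
    [1.0,0.77,0.02,0.07,-0.69],
    [1.0,0.77,0.07,0.07,-0.7],
  ],
)

```text
time: 1.83
tool_pos: [0.4161, -0.148, 0.166]
eef_rot: [3.141, 0.0, 1.332]
contact_force: [0.4, -0.2, 0.0]
width: 0.999
```

>>> send_rows(
  plan=[
    [1.0,0.77,0.12,0.07,-0.69],
    [1.0,0.76,0.16,0.08,-0.7],
    [1,0,0,0,0],
    [1,0,0,0,0],
  ],
)

```text
time: 2.17
tool_pos: [0.4399, -0.0906, 0.1598]
eef_rot: [-3.142, -0.0, 1.453]
contact_force: [-0.2, -0.6, -0.4]
width: 0.998
```

```bash
python3 - <<'E'
from plan import *
q=json.load(open("poses.json")); x,y,a=q["cuff_wide"]
s=plan([(x,y,.06,a+np.pi/2,1),(x,y,.0,a+np.pi/2,1,.5)])
q["rail"]
E
```

```text
[[1.0,-0.01,-0.0,0.62,0.01],[1.0,-0.01,-0.0,0.63,0.01],[1.0,-0.01,-0.0,0.62,0.01],[1.0,-0.0,-0.0,0.63,0.01]]
-- [ 0.4398 -0.0918  0.0598] 1.4497
[[1.0,-0.0,-0.0,0.5,-0.0],[1.0,-0.0,-0.0,0.5,-0.0],[1.0,-0.0,-0.0,0.5,-0.0]]
-- [ 4.398e-01 -9.180e-02 -2.000e-04] 1.4497
```

>>> send_rows(
  plan=[
    [1,-0.03,0,0.6,0],
    [1,0,0,0.6,0],
    [1,0,0,0.7,0],
    [1,0,0,0.6,0],
    [1,0,0,0.5,0],
    [1,0,0,0.5,0],
    [1,0,0,0.45,0],
    [1,0,0,0,0],
  ],
)

```text
time: 2.83
tool_pos: [0.4377, -0.0936, -0.0004]
eef_rot: [-3.138, -0.0, 1.448]
contact_force: [-1.4, 0.3, 0.2]
width: 1.004
```

>>> send_rows(
  plan=[
    [0.3,0,0,0,0],
    [0.3,0,0,0,0],
    [0.3,0,0,0,0],
    [0.3,0,0,0,0],
    [0.3,0,0,0,0],
    [0.3,0,0,0,0],
    [0.3,0,0,0,0],
    [0.3,0,0,0,0],
  ],
)

```text
time: 3.5
tool_pos: [0.44, -0.0934, 0.0032]
eef_rot: [3.14, 0.0, 1.45]
contact_force: [-2.2, -1.9, 10.6]
width: 0.56
```

>>> send_rows(
  plan=[
    [0.3,0,0,-0.3,0],
    [0.3,0,0,-0.6,0],
    [0.3,0,0,-0.8,0],
    [0.3,0,0,-0.8,0],
    [0.3,0,0,-0.8,0],
    [0.3,0,0,-0.8,0],
    [0.3,0,0,0,0],
  ],
)

```text
time: 4.08
tool_pos: [0.4424, -0.094, 0.1721]
eef_rot: [3.132, 0.001, 1.45]
contact_force: [1.4, -0.1, 0.4]
width: 0.562
```

```bash
python3 - <<'E'
from plan import *
t=robot.get_image("top");s=robot.get_image("scene")
a=cv2.resize(s[100:340,180:440,::-1],None,fx=1.5,fy=1.5); b=cv2.resize(t[200:360,240:400,::-1],(360,360))
cv2.imwrite("pics/g1.png",np.hstack([a[:360],b]))
q=json.load(open("poses.json")); x,y,a=q["rail"]
r=Rz(a)@[0,-.07]+[x,y]
s=plan([(r[0],r[1],.16,a+np.pi/2,.3,.6)])
E
```

```text
[[0.3,0.56,0.1,0.01,-0.08],[0.3,0.56,0.1,0.01,-0.08],[0.3,0.56,0.11,0.01,-0.09],[0.3,0.55,0.11,0.01,-0.08],[0.3,0.55,0.12,0.01,-0.09],[0.3,0.55,0.12,0.01,-0.08],[0.3,0.55,0.13,0.01,-0.09],[0.3,0.55,0.13,0.01,-0.08]]
[[0.3,0.55,0.13,0.01,-0.09],[0.3,0.55,0.14,0.01,-0.08],[0.3,0.55,0.14,0.01,-0.09],[0.3,0.55,0.15,0.01,-0.08],[0.3,0.55,0.15,0.02,-0.09],[0.3,0.55,0.15,0.01,-0.08],[0.3,0.54,0.16,0.02,-0.09],[0.3,0.54,0.16,0.01,-0.08]]
[[0.3,0.54,0.16,0.02,-0.09]]
-- [0.5538 0.2745 0.16  ] 1.5759
```

View pics/g1.png

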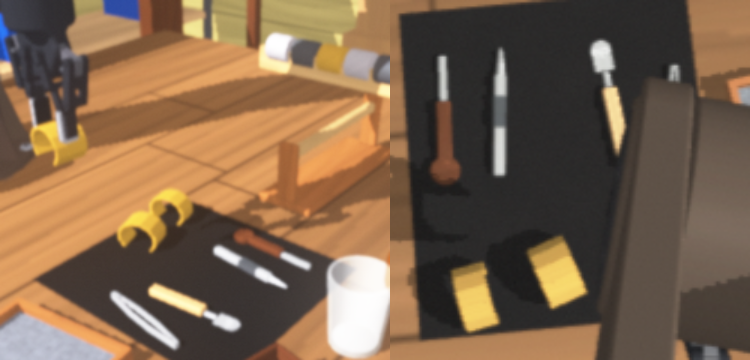

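The wide cuff is gripped and lifted level, and the other items haven't moved. The tips grazed the table with the TCP at z≈3 mm, so I'll stay slightly higher next time.

>>> send_rows(
  plan=[
    [0.3,0.56,0.1,0.01,-0.08],
    [0.3,0.56,0.1,0.01,-0.08],
    [0.3,0.56,0.11,0.01,-0.09],
    [0.3,0.55,0.11,0.01,-0.08],
    [0.3,0.55,0.12,0.01,-0.09],
    [0.3,0.55,0.12,0.01,-0.08],
    [0.3,0.55,0.13,0.01,-0.09],
    [0.3,0.55,0.13,0.01,-0.08],
  ],
)

```text
time: 4.85
tool_pos: [0.4922, 0.0808, 0.1617]
eef_rot: [-3.14, 0.0, 1.509]
contact_force: [0.7, -1.2, -0.4]
width: 0.561
```

>>> send_rows(
  plan=[
    [0.3,0.55,0.13,0.01,-0.09],
    [0.3,0.55,0.14,0.01,-0.08],
    [0.3,0.55,0.14,0.01,-0.09],
    [0.3,0.55,0.15,0.01,-0.08],
    [0.3,0.55,0.15,0.02,-0.09],
    [0.3,0.55,0.15,0.01,-0.08],
    [0.3,0.54,0.16,0.02,-0.09],
    [0.3,0.54,0.16,0.01,-0.08],
  ],
)

```text
time: 5.52
tool_pos: [0.5457, 0.254, 0.1574]
eef_rot: [-3.14, 0.001, 1.568]
contact_force: [0.3, 0.8, -0.4]
width: 0.562
```

>>> send_rows(
  plan=[
    [0.3,0.54,0.16,0.02,-0.09],
    [0.3,0,0,0,0],
    [0.3,0,0,0,0],
    [0.3,0,0,0,0],
  ],
)

```text
time: 5.85
tool_pos: [0.5519, 0.2742, 0.1569]
eef_rot: [-3.14, 0.001, 1.576]
contact_force: [-0.5, -0.4, -0.0]
width: 0.559
```

```bash
python3 - <<'E'
from plan import *
t=robot.get_image("top");s=robot.get_image("scene")
a=cv2.resize(s[100:260,330:490,::-1],(560,560),interpolation=2); b=cv2.resize(t[240:330,150:230,::-1],(230,259))
c=np.zeros((560,790,3),np.uint8); c[:,:560]=a; c[:259,560:]=b
cv2.imwrite("pics/g2.png",c)
q=json.load(open("poses.json")); x,y,a=q["rail"]
r=Rz(a)@[0,-.07]+[x,y]; print(r,robot.get_obs()["tool_pos"],robot.get_obs()["eef_rot"])
E
```

```text
[0.55385    0.27470087] [0.55224559 0.27383474 0.1574442 ] [-3.14052316e+00  5.78049057e-04  1.57514150e+00]
```

View pics/g2.png

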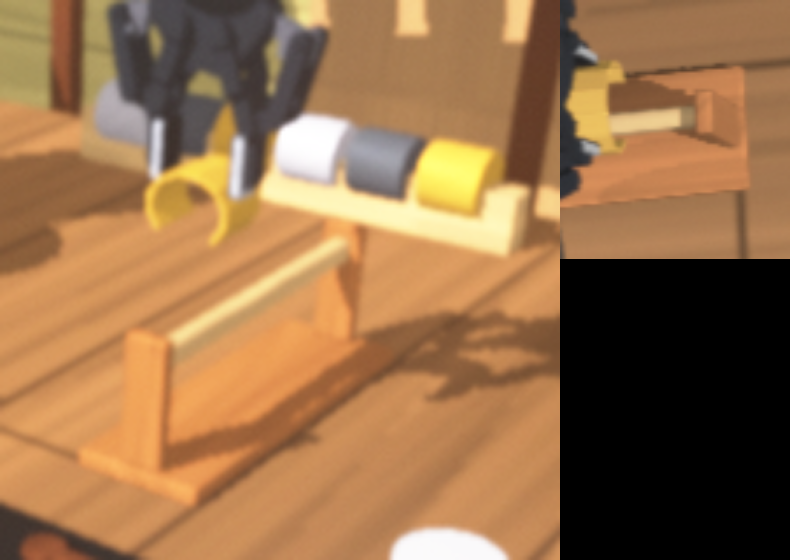

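```bash
python3 - <<'E'
from plan import *
s=robot.get_image("scene"); tiles=[]
for z0 in(.140,.147,.154):
    b=overlay("scene",s,{"cuff_wide":[.5522,.2738,.005,z0]},s=6)[100*6:190*6,360*6:425*6]; tiles.append(cv2.resize(b,(265,367)))
t=overlay("top",robot.get_image("top"),{"cuff_wide":[.5522,.2738,.005,.147],"rail":[.5535,.3447,.005]},s=4)[240*4:330*4,60*4:230*4]
c=np.zeros((600,795,3),np.uint8); c[:367]=np.hstack(tiles); t=cv2.resize(t,(430,228)); c[370:598,:430]=t
b=overlay("scene",s,{"rail":[.5535,.3447,.005]},s=4)[155*4:250*4,345*4:450*4]; c[370:598,440:692]=cv2.resize(b,(252,228))
cv2.imwrite("pics/g3.png",c)
E
```

```text
(no output)
```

View pics/g3.png

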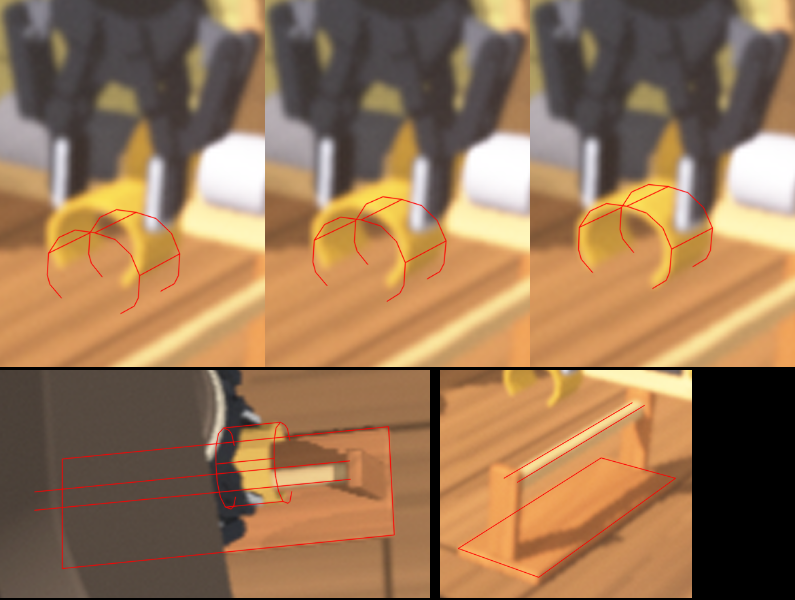

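The held cuff matches the model at z0≈0.154, so its origin is 3 mm below the TCP. The rail fits within about 3 mm, so I'll lower it onto the bar.

>>> send_rows(
  plan=[
    [0.3,0,0.06,0.4,0],
    [0.3,0,0,0.4,0],
    [0.3,0,0,0.4,0],
    [0.3,0,0,0.4,0],
    [0.3,0,0,0.4,0],
    [0.3,0,0,0.3,0],
    [0.3,0,0,0.15,0],
    [0.3,0,0,0,0],
  ],
)

```text
time: 6.72
tool_pos: [0.5546, 0.2742, 0.0588]
eef_rot: [-3.14, 0.001, 1.575]
contact_force: [-0.7, -0.1, -1.1]
width: 0.556
```

>>> send_rows(
  plan=[
    [0.3,0,0,0.03,0],
    [0.3,0,0,0,0],
    [0.3,0,0,0,0],
  ],
)

```text
time: 6.97
tool_pos: [0.5557, 0.275, 0.0595]
eef_rot: [3.14, -0.0, 1.576]
contact_force: [-0.2, -0.5, -0.1]
width: 0.559
```

>>> send_rows(
  plan=[
    [0.3,0,0,0.05,0],
    [0.3,0,0,0,0],
    [0.7,0,0,0,0],
    [0.8,0,0,0,0],
    [0.9,0,0,0,0],
    [0.9,0,0,0,0],
    [0.9,0,0,0,0],
    [0.9,0,0,0,0],
  ],
)

```text
time: 7.63
tool_pos: [0.5552, 0.2748, 0.0567]
eef_rot: [3.142, -0.0, 1.576]
contact_force: [0.6, -0.2, 0.1]
width: 0.903
```

>>> send_rows(
  plan=[
    [1,0,0,-0.3,0],
    [1,0,0,-0.5,0],
    [1,0,0,-0.6,0],
    [1,0,0,-0.6,0],
    [1,0,0,-0.6,0],
    [1,0,0,-0.4,0],
    [1,0,0,0,0],
    [1,0,0,0,0],
  ],
)

```text
time: 8.3
tool_pos: [0.5558, 0.2751, 0.1783]
eef_rot: [3.139, -0.001, 1.576]
contact_force: [0.2, -0.1, 0.3]
width: 1.001
```

```bash
python3 - <<'E'
from plan import *
q=json.load(open("poses.json")); x,y,a=q["cuff_middle"]
plan([(x,y,.14,a+np.pi/2,1),(x,y,.004,a+np.pi/2,1,.6),(x,y,.16,a+np.pi/2,.3,.6)])
E
```

```text
[[1.0,-0.73,-0.28,0.11,-0.39],[1.0,-0.73,-0.3,0.11,-0.4],[1.0,-0.71,-0.32,0.11,-0.39],[1.0,-0.7,-0.35,0.1,-0.4],[1.0,-0.69,-0.37,0.11,-0.39],[1.0,-0.68,-0.4,0.1,-0.4],[1.0,-0.66,-0.42,0.11,-0.39],[1.0,-0.65,-0.44,0.1,-0.4]]
[[1.0,-0.64,-0.47,0.11,-0.39]]
-- [0.458  0.0099 0.1399] 1.8856
[[1.0,0.0,-0.0,0.57,-0.0],[1.0,0.0,-0.0,0.57,-0.0],[1.0,0.0,-0.0,0.56,-0.0],[1.0,0.0,-0.0,0.57,-0.0],[1.0,0.0,-0.0,0.56,-0.0],[1.0,0.0,-0.0,0.57,-0.0]]
-- [0.458  0.0099 0.0039] 1.8856
[[0.3,0.0,-0.0,-0.56,-0.0],[0.3,0.0,-0.0,-0.56,-0.0],[0.3,0.0,-0.0,-0.56,-0.0],[0.3,0.0,-0.0,-0.56,-0.0],[0.3,0.0,-0.0,-0.55,-0.0],[0.3,0.0,-0.0,-0.56,-0.0],[0.3,0.0,-0.0,-0.55,-0.0]]
-- [0.458  0.0099 0.1599] 1.8856
```

>>> send_rows(
  plan=[
    [1.0,-0.73,-0.28,0.11,-0.39],
    [1.0,-0.73,-0.3,0.11,-0.4],
    [1.0,-0.71,-0.32,0.11,-0.39],
    [1.0,-0.7,-0.35,0.1,-0.4],
    [1.0,-0.69,-0.37,0.11,-0.39],
    [1.0,-0.68,-0.4,0.1,-0.4],
    [1.0,-0.66,-0.42,0.11,-0.39],
    [1.0,-0.65,-0.44,0.1,-0.4],
  ],
)

```text
time: 8.97
tool_pos: [0.4669, 0.0383, 0.1418]
eef_rot: [-3.14, -0.0, 1.854]
contact_force: [0.6, -0.5, -0.1]
width: 1.001
```

>>> send_rows(
  plan=[
    [1.0,-0.64,-0.47,0.11,-0.39],
    [1,0,0,0,0],
    [1,0,0,0,0],
  ],
)

```text
time: 9.22
tool_pos: [0.4563, 0.0084, 0.1376]
eef_rot: [-3.14, -0.001, 1.883]
contact_force: [-0.1, 0.3, -0.3]
width: 0.996
```

```bash
python3 - <<'E'
from plan import *
s=robot.get_image("scene");t=robot.get_image("top")
a=cv2.resize(s[100:260,330:490,::-1],(400,400),interpolation=2); b=cv2.resize(s[180:290,220:330,::-1],(390,390),interpolation=2)
c=np.zeros((560,790,3),np.uint8); c[:400,:400]=a; c[:390,400:]=b; c[405:555,:500]=cv2.resize(t[255:315,60:260,::-1],(500,150))
cv2.imwrite("pics/g4.png",c)
print(robot.get_obs()["tool_pos"],robot.get_obs()["eef_rot"])
E
```

```text
[0.45752509 0.00984279 0.1380693 ] [-3.14125932e+00 -2.75271231e-04  1.88459477e+00]
```

View pics/g4.png

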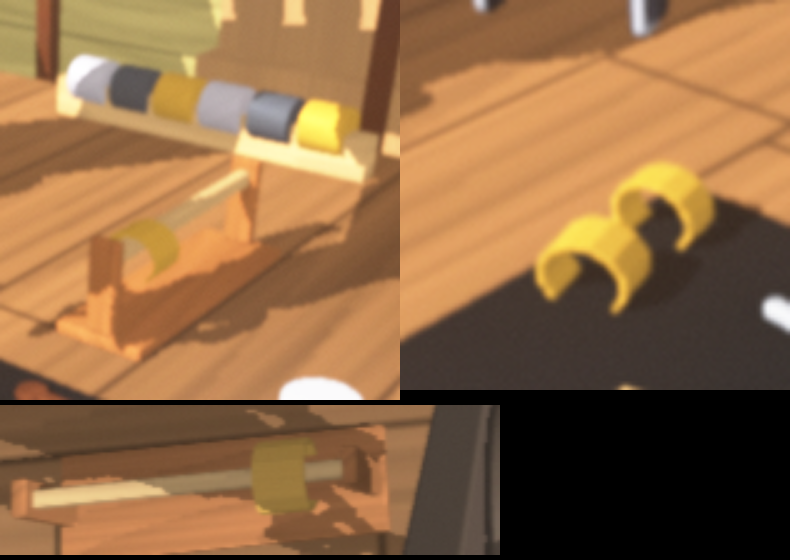

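The wide cuff hangs square on the bar. Now the middle cuff.

>>> send_rows(
  plan=[
    [1,0,0,0.5,0],
    [1,0,0,0.6,0],
    [1,0,0,0.6,0],
    [1,0,0,0.6,0],
    [1,0,0,0.6,0],
    [1,0,0,0.45,0],
    [1,0,0,0,0],
    [1,0,0,0,0],
  ],
)

```text
time: 9.98
tool_pos: [0.457, 0.0105, 0.0038]
eef_rot: [-3.14, -0.001, 1.887]
contact_force: [1.4, 0.3, 1.2]
width: 1.002
```

>>> send_rows(
  plan=[
    [0.3,0,0,0,0],
    [0.3,0,0,0,0],
    [0.3,0,0,0,0],
    [0.3,0,0,0,0],
    [0.3,0,0,0,0],
    [0.3,0,0,0,0],
    [0.3,0,0,0,0],
    [0.3,0,0,0,0],
  ],
)

```text
time: 10.65
tool_pos: [0.4583, 0.0096, 0.0055]
eef_rot: [3.14, 0.001, 1.885]
contact_force: [-2.2, 1.1, 13.8]
width: 0.533
```

>>> send_rows(
  plan=[
    [0.3,0,0,-0.3,0],
    [0.3,0,0,-0.6,0],
    [0.3,0,0,-0.8,0],
    [0.3,0,0,-0.8,0],
    [0.3,0,0,-0.8,0],
    [0.3,0,0,-0.8,0],
    [0.3,0,0,0,0],
    [0.3,0,0,0,0],
  ],
)

```text
time: 11.32
tool_pos: [0.4588, 0.0095, 0.1705]
eef_rot: [3.137, 0.002, 1.885]
contact_force: [-0.5, 0.5, -1.2]
width: 0.526
```

```bash
python3 - <<'E'
from plan import *
x,y,a=.5555,.3447,.005
r=Rz(a)@[0,.0]+[x,y]
plan([(r[0],r[1],.168,a+np.pi/2,.3,.7)])
E
```

```text
[[0.3,0.56,0.38,0.0,0.27],[0.3,0.56,0.36,0.01,0.27],[0.3,0.57,0.35,0.0,0.27],[0.3,0.58,0.34,0.01,0.27],[0.3,0.59,0.32,0.0,0.27],[0.3,0.6,0.31,0.01,0.27],[0.3,0.6,0.29,0.0,0.28],[0.3,0.61,0.28,0.01,0.27]]
[[0.3,0.62,0.27,0.0,0.28],[0.3,0.62,0.25,0.01,0.27],[0.3,0.63,0.23,0.0,0.28],[0.3,0.63,0.22,0.01,0.27],[0.3,0.64,0.2,0.0,0.28]]
-- [0.5553 0.3448 0.1681] 1.5756
```

>>> send_rows(
  plan=[
    [0.3,0.56,0.38,0.0,0.27],
    [0.3,0.56,0.36,0.01,0.27],
    [0.3,0.57,0.35,0.0,0.27],
    [0.3,0.58,0.34,0.01,0.27],
    [0.3,0.59,0.32,0.0,0.27],
    [0.3,0.6,0.31,0.01,0.27],
    [0.3,0.6,0.29,0.0,0.28],
    [0.3,0.61,0.28,0.01,0.27],
  ],
)

```text
time: 11.98
tool_pos: [0.5163, 0.217, 0.1655]
eef_rot: [-3.14, 0.0, 1.695]
contact_force: [0.6, 0.4, -0.2]
width: 0.528
```

>>> send_rows(
  plan=[
    [0.3,0.62,0.27,0.0,0.28],
    [0.3,0.62,0.25,0.01,0.27],
    [0.3,0.63,0.23,0.0,0.28],
    [0.3,0.63,0.22,0.01,0.27],
    [0.3,0.64,0.2,0.0,0.28],
    [0.3,0,0,0,0],
    [0.3,0,0,0,0],
    [0.3,0,0,0,0],
  ],
)

```text
time: 12.65
tool_pos: [0.553, 0.3442, 0.1646]
eef_rot: [-3.14, 0.001, 1.576]
contact_force: [1.0, -0.5, -0.7]
width: 0.523
```

```bash
python3 - <<'E'
from plan import *
s=robot.get_image("scene"); tiles=[]
o=robot.get_obs(); x,y,z=o["tool_pos"]; print(x,y,z,o["eef_rot"],o["width"])
for d in(.004,.008,.012):
    b=overlay("scene",s,{"cuff_middle":[x,y,.005,z-d]},s=6)[80*6:180*6,370*6:435*6]; tiles.append(cv2.resize(b,(265,408)))
cv2.imwrite("pics/g5.png",np.hstack(tiles))
E
```

```text
0.5531710151325937 0.34389455904983984 0.16495369528910003 [-3.13996492e+00  1.09540780e-03  1.57586396e+00] 0.5285193150843925
```

View pics/g5.png

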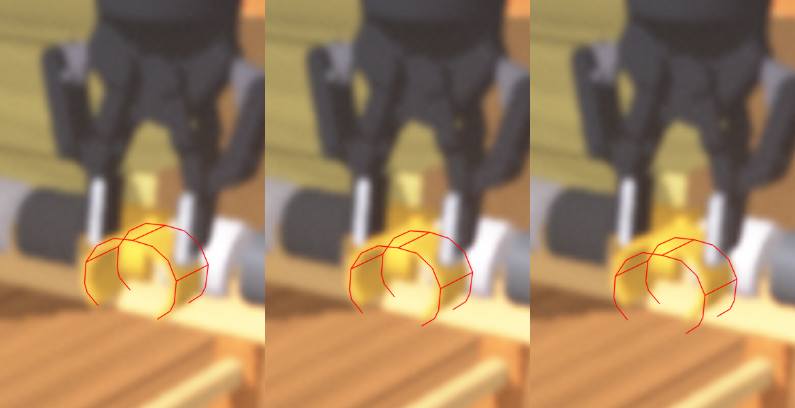

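It sits level with about a 4 mm offset. Lowering it onto the bar.

>>> send_rows(
  plan=[
    [0.3,0,0.05,0.4,0],
    [0.3,0,0,0.5,0],
    [0.3,0,0,0.5,0],
    [0.3,0,0,0.5,0],
    [0.3,0,0,0.4,0],
    [0.3,0,0,0.25,0],
    [0.3,0,0,0.1,0],
    [0.3,0,0,0,0],
  ],
)

```text
time: 13.37
tool_pos: [0.5554, 0.3439, 0.0596]
eef_rot: [-3.14, 0.001, 1.575]
contact_force: [-0.1, 0.8, -1.2]
width: 0.529
```

>>> send_rows(
  plan=[
    [0.3,0,0,0.04,0],
    [0.3,0,0,0,0],
    [0.7,0,0,0,0],
    [0.8,0,0,0,0],
    [0.9,0,0,0,0],
    [0.9,0,0,0,0],
    [0.9,0,0,0,0],
    [0.9,0,0,0,0],
  ],
)

```text
time: 14.03
tool_pos: [0.556, 0.3449, 0.0584]
eef_rot: [3.141, -0.0, 1.576]
contact_force: [0.3, -0.3, 0.1]
width: 0.902
```

>>> send_rows(
  plan=[
    [1,0,0,-0.3,0],
    [1,0,0,-0.5,0],
    [1,0,0,-0.6,0],
    [1,0,0,-0.6,0],
    [1,0,0,-0.6,0],
    [1,0,0,-0.4,0],
    [1,0,0,0,0],
    [1,0,0,0,0],
  ],
)

```text
time: 14.7
tool_pos: [0.5565, 0.3452, 0.1799]
eef_rot: [3.139, -0.001, 1.576]
contact_force: [1.0, 0.2, -0.6]
width: 1.0
```

```bash
python3 - <<'E'
from plan import *
q=json.load(open("poses.json")); x,y,a=q["cuff_narrow"]
plan([(x,y,.14,a+np.pi/2,1)])
E
```

```text
[[1.0,-0.72,-0.32,0.11,-0.22],[1.0,-0.71,-0.33,0.11,-0.22],[1.0,-0.71,-0.35,0.11,-0.22],[1.0,-0.7,-0.36,0.11,-0.22],[1.0,-0.69,-0.37,0.11,-0.22],[1.0,-0.69,-0.39,0.11,-0.23],[1.0,-0.68,-0.4,0.11,-0.22],[1.0,-0.67,-0.41,0.11,-0.23]]
[[1.0,-0.66,-0.42,0.12,-0.22]]
-- [0.4433 0.0856 0.1399] 1.7504
```

>>> send_rows(
  plan=[
    [1.0,-0.72,-0.32,0.11,-0.22],
    [1.0,-0.71,-0.33,0.11,-0.22],
    [1.0,-0.71,-0.35,0.11,-0.22],
    [1.0,-0.7,-0.36,0.11,-0.22],
    [1.0,-0.69,-0.37,0.11,-0.22],
    [1.0,-0.69,-0.39,0.11,-0.23],
    [1.0,-0.68,-0.4,0.11,-0.22],
    [1.0,-0.67,-0.41,0.11,-0.23],
  ],
)

```text
time: 15.37
tool_pos: [0.4534, 0.1127, 0.1423]
eef_rot: [-3.14, 0.0, 1.732]
contact_force: [-0.5, -0.1, 0.0]
width: 0.998
```

>>> send_rows(
  plan=[
    [1.0,-0.66,-0.42,0.12,-0.22],
    [1,0,0,0,0],
    [1,0,0,0.5,0],
    [1,0,0,0.6,0],
    [1,0,0,0.6,0],
    [1,0,0,0.6,0],
    [1,0,0,0.6,0],
    [1,0,0,0.1,0],
  ],
)

```text
time: 16.03
tool_pos: [0.4403, 0.085, 0.0151]
eef_rot: [-3.136, -0.0, 1.75]
contact_force: [-1.5, 0.4, -0.5]
width: 1.0
```

>>> send_rows(
  plan=[
    [1,0,0,0,0],
    [1,0,0,0,0],
  ],
)

```text
time: 16.2
tool_pos: [0.4425, 0.0853, 0.0186]
eef_rot: [-3.141, -0.0, 1.75]
contact_force: [-0.0, 0.2, -0.3]
width: 1.001
```

>>> send_rows(
  plan=[
    [1,0,0,0.25,0],
    [1,0,0,0.25,0],
    [1,0,0,0,0],
  ],
)

```text
time: 16.45
tool_pos: [0.4427, 0.0853, -0.0019]
eef_rot: [3.141, 0.0, 1.75]
contact_force: [-0.6, -0.8, 0.6]
width: 1.0
```

>>> send_rows(
  plan=[
    [0.3,0,0,0,0],
    [0.3,0,0,0,0],
    [0.3,0,0,0,0],
    [0.3,0,0,0,0],
    [0.3,0,0,0,0],
    [0.3,0,0,0,0],
    [0.3,0,0,0,0],
    [0.3,0,0,0,0],
  ],
)

```text
time: 17.12
tool_pos: [0.4429, 0.0853, -0.0009]
eef_rot: [3.141, 0.0, 1.75]
contact_force: [-2.1, 0.1, 12.9]
width: 0.617
```

>>> send_rows(
  plan=[
    [0.3,0,0,-0.3,0],
    [0.3,0,0,-0.6,0],
    [0.3,0,0,-0.8,0],
    [0.3,0,0,-0.8,0],
    [0.3,0,0,-0.8,0],
    [0.3,0,0,-0.8,0],
    [0.3,0,0,0,0],
    [0.3,0,0,0,0],
  ],
)

```text
time: 17.78
tool_pos: [0.4439, 0.0854, 0.1643]
eef_rot: [3.137, 0.0, 1.75]
contact_force: [-0.3, 0.5, -1.1]
width: 0.605
```

```bash
python3 - <<'E'
from plan import *
x,y,a=.5565,.3447,.005
r=Rz(a)@[0,.07]+[x,y]
plan([(r[0],r[1],.168,a+np.pi/2,.3,.7)])
E
```

```text
[[0.3,0.58,0.33,-0.01,0.15],[0.3,0.59,0.32,-0.01,0.15],[0.3,0.59,0.31,-0.01,0.15],[0.3,0.6,0.3,-0.01,0.16],[0.3,0.6,0.29,-0.01,0.15],[0.3,0.61,0.29,-0.01,0.16],[0.3,0.61,0.28,-0.0,0.15],[0.3,0.61,0.27,-0.01,0.16]]
[[0.3,0.62,0.26,-0.0,0.15],[0.3,0.62,0.25,-0.01,0.16],[0.3,0.62,0.24,-0.0,0.15],[0.3,0.62,0.24,-0.01,0.16],[0.3,0.63,0.22,-0.0,0.15]]
-- [0.556  0.4146 0.1679] 1.5758
```

>>> send_rows(
  plan=[
    [0.3,0.58,0.33,-0.01,0.15],
    [0.3,0.59,0.32,-0.01,0.15],
    [0.3,0.59,0.31,-0.01,0.15],
    [0.3,0.6,0.3,-0.01,0.16],
    [0.3,0.6,0.29,-0.01,0.15],
    [0.3,0.61,0.29,-0.01,0.16],
    [0.3,0.61,0.28,0.0,0.15],
    [0.3,0.61,0.27,-0.01,0.16],
  ],
)

```text
time: 18.45
tool_pos: [0.5114, 0.2889, 0.1636]
eef_rot: [-3.139, 0.001, 1.642]
contact_force: [0.5, -0.7, 0.0]
width: 0.611
```

>>> send_rows(
  plan=[
    [0.3,0.62,0.26,0.0,0.15],
    [0.3,0.62,0.25,-0.01,0.16],
    [0.3,0.62,0.24,0.0,0.15],
    [0.3,0.62,0.24,-0.01,0.16],
    [0.3,0.63,0.22,0.0,0.15],
    [0.3,0,0,0,0],
    [0.3,0,0,0,0],
    [0.3,0,0,0,0],
  ],
)

```text
time: 19.12
tool_pos: [0.5539, 0.4137, 0.1643]
eef_rot: [-3.139, 0.002, 1.576]
contact_force: [-0.4, 0.4, -0.1]
width: 0.612
```

>>> send_rows(
  plan=[
    [0.3,0,0.04,0.4,0],
    [0.3,0,0,0.5,0],
    [0.3,0,0,0.5,0],
    [0.3,0,0,0.5,0],
    [0.3,0,0,0.4,0],
    [0.3,0,0,0.3,0],
    [0.3,0,0,0.1,0],
    [0.3,0,0,0,0],
  ],
)

```text
time: 19.78
tool_pos: [0.5558, 0.4135, 0.0569]
eef_rot: [-3.14, 0.001, 1.575]
contact_force: [-0.0, -0.2, -0.3]
width: 0.614
```

>>> send_rows(
  plan=[
    [0.3,0,0,0.05,0],
    [0.3,0,0,0,0],
    [0.7,0,0,0,0],
    [0.8,0,0,0,0],
    [0.9,0,0,0,0],
    [0.9,0,0,0,0],
    [0.9,0,0,0,0],
    [0.9,0,0,0,0],
  ],
)

```text
time: 20.45
tool_pos: [0.5564, 0.4145, 0.056]
eef_rot: [3.142, -0.0, 1.576]
contact_force: [-0.6, 0.8, 0.1]
width: 0.902
```

>>> send_rows(
  plan=[
    [1,0,0,-0.3,0],
    [1,0,0,-0.5,0],
    [1,0,0,-0.6,0],
    [1,0,0,-0.6,0],
    [1,0,0,-0.6,0],
    [1,0,0,-0.4,0],
    [1,0,0,0,0],
    [1,0,0,0,0],
  ],
)

```text
time: 21.12
tool_pos: [0.557, 0.4148, 0.1778]
eef_rot: [3.139, -0.001, 1.576]
contact_force: [-0.1, 0.3, -0.7]
width: 1.003
```

```bash
python3 - <<'E'
from plan import *
# withdraw so that both views are clear, facing yaw 0 for the tools
plan([(.50,.17,.2,.6,.5)])
E
```

```text
[[0.5,-0.51,-0.12,-0.05,0.93],[0.5,-0.52,-0.08,-0.05,0.93],[0.5,-0.52,-0.04,-0.05,0.93],[0.5,-0.52,0.01,-0.05,0.93],[0.5,-0.52,0.05,-0.04,0.93],[0.5,-0.52,0.09,-0.05,0.93],[0.5,-0.51,0.13,-0.04,0.93],[0.5,-0.49,0.17,-0.05,0.93]]
[[0.5,-0.48,0.21,-0.04,0.94],[0.5,-0.46,0.25,-0.05,0.93],[0.5,-0.44,0.29,-0.04,0.94],[0.5,-0.41,0.32,-0.05,0.93]]
-- [0.5002 0.1701 0.2002] 0.6001
```

```bash
python3 - <<'E'
from plan import *
plan([(.45,-.30,.22,.14,.5,.95)])
E
```

```text
[[0.5,-0.89,-0.14,-0.05,0.82],[0.5,-0.9,-0.07,-0.05,0.82],[0.5,-0.9,-0.01,-0.05,0.82],[0.5,-0.9,0.06,-0.05,0.82],[0.5,-0.9,0.12,-0.05,0.82],[0.5,-0.89,0.18,-0.05,0.82],[0.5,-0.87,0.25,-0.05,0.82],[0.5,-0.85,0.31,-0.05,0.82]]
[[0.5,-0.83,0.37,-0.05,0.82],[0.5,-0.8,0.42,-0.06,0.82],[0.5,-0.76,0.48,-0.05,0.83],[0.5,-0.73,0.54,-0.06,0.82],[0.5,-0.69,0.59,-0.05,0.83],[0.5,-0.64,0.63,-0.06,0.82],[0.5,-0.6,0.68,-0.05,0.83],[0.5,-0.54,0.72,-0.06,0.82]]
[[0.5,-0.49,0.75,-0.05,0.83],[0.5,-0.44,0.79,-0.06,0.82],[0.5,-0.38,0.82,-0.05,0.83],[0.5,-0.32,0.84,-0.06,0.82]]
-- [ 0.4499 -0.2999  0.2202] 0.1402
```

>>> send_rows(
  plan=[
    [0.5,-0.89,-0.14,-0.05,0.82],
    [0.5,-0.9,-0.07,-0.05,0.82],
    [0.5,-0.9,-0.01,-0.05,0.82],
    [0.5,-0.9,0.06,-0.05,0.82],
    [0.5,-0.9,0.12,-0.05,0.82],
    [0.5,-0.89,0.18,-0.05,0.82],
    [0.5,-0.87,0.25,-0.05,0.82],
    [0.5,-0.85,0.31,-0.05,0.82],
  ],
)

```text
time: 21.78
tool_pos: [0.5126, 0.1266, 0.1913]
eef_rot: [-3.141, 0.001, 1.0]
contact_force: [1.1, -0.5, 0.1]
width: 0.5
```

>>> send_rows(
  plan=[
    [0.5,-0.83,0.37,-0.05,0.82],
    [0.5,-0.8,0.42,-0.06,0.82],
    [0.5,-0.76,0.48,-0.05,0.83],
    [0.5,-0.73,0.54,-0.06,0.82],
    [0.5,-0.69,0.59,-0.05,0.83],
    [0.5,-0.64,0.63,-0.06,0.82],
    [0.5,-0.6,0.68,-0.05,0.83],
    [0.5,-0.54,0.72,-0.06,0.82],
  ],
)

```text
time: 22.45
tool_pos: [0.4698, -0.1592, 0.209]
eef_rot: [-3.141, 0.001, 0.425]
contact_force: [1.2, 0.6, 0.2]
width: 0.501
```

>>> send_rows(
  plan=[
    [0.5,-0.49,0.75,-0.05,0.83],
    [0.5,-0.44,0.79,-0.06,0.82],
    [0.5,-0.38,0.82,-0.05,0.83],
    [0.5,-0.32,0.84,-0.06,0.82],
    [0.5,0,0,0,0],
    [0.5,0,0,0,0],
  ],
)

```text
time: 22.95
tool_pos: [0.4484, -0.3017, 0.2176]
eef_rot: [-3.141, 0.001, 0.137]
contact_force: [-0.3, 0.5, -1.2]
width: 0.499
```

```bash
python3 - <<'E'
from plan import *
q=json.load(open("poses.json"))
q={k:v for k,v in q.items() if not k.startswith("cuff")}
t=robot.get_image("top");s=robot.get_image("scene")
a=overlay("top",t,q,s=4)[205*4:300*4,55*4:390*4]; a=cv2.resize(a,(790,224))
b=crop(s,340,150,450,235,3.4)
c=crop(t,240,205,400,300,2.6)
o=np.zeros((600,795,3),np.uint8); o[:224,:790]=a; o[228:228+b.shape[0],:b.shape[1]]=b; o[228:228+c.shape[0],378:378+c.shape[1]]=c[:,:416]
cv2.imwrite("pics/g6.png",o)
E
```

```text
(no output)
```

View pics/g6.png

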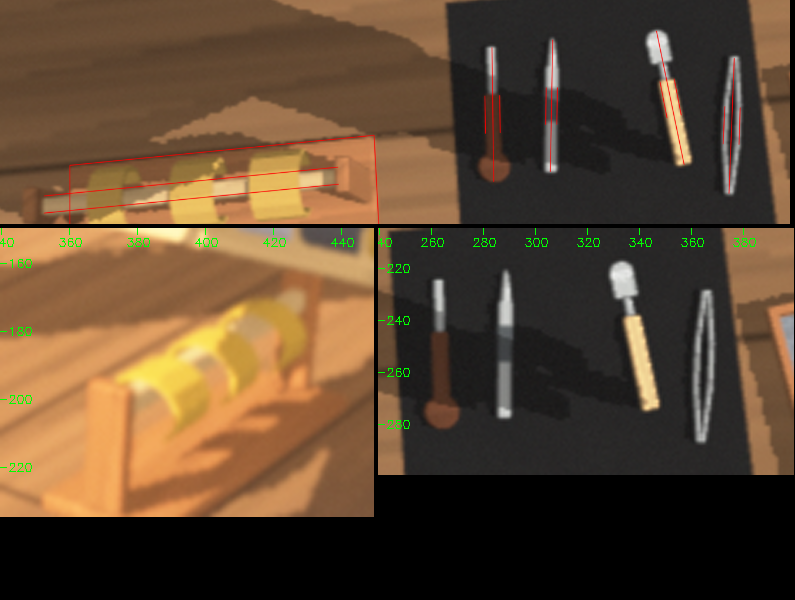

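All three cuffs hang on the bar and the tools haven't moved. Now the scriber.

```bash
python3 - <<'E'
from plan import *
q=json.load(open("poses.json")); x,y,a=q["scriber"]
X,Y,A=q["tray"]
s=plan([(x,y,.10,a,.5,.95)])
for n,k in zip(("scriber","graver","forceps","spatula"),(-.084,-.028,.028,.084)):
    print(n,np.round(Rz(A)@[0,k]+[X,Y],4))
r=Rz(A)@[0,-.084]+[X,Y]
plan([(r[0],r[1],.10,A,0,.8)],start=(np.array([x,y,.10]),a))
E
```

```text
[[0.5,0.48,-0.74,0.27,0.25],[0.5,0.46,-0.74,0.27,0.24],[0.5,0.45,-0.75,0.27,0.25],[0.5,0.43,-0.77,0.27,0.24],[0.5,0.41,-0.77,0.27,0.25],[0.5,0.4,-0.78,0.27,0.24],[0.5,0.38,-0.79,0.26,0.25],[0.5,0.36,-0.8,0.27,0.24]]
[[0.5,0.34,-0.81,0.26,0.25],[0.5,0.33,-0.81,0.27,0.24],[0.5,0.31,-0.82,0.26,0.25]]
-- [0.6116 0.05   0.1   ] -0.0952
scriber [ 0.5643 -0.3942]
graver [ 0.5565 -0.3387]
forceps [ 0.5487 -0.2833]
spatula [ 0.5409 -0.2278]
[[0.0,-0.01,0.8,-0.0,-0.19],[0.0,-0.02,0.8,-0.0,-0.19],[0.0,-0.04,0.8,-0.0,-0.19],[0.0,-0.05,0.8,-0.0,-0.19],[0.0,-0.06,0.79,-0.0,-0.19],[0.0,-0.07,0.79,-0.0,-0.19],[0.0,-0.09,0.79,-0.0,-0.19],[0.0,-0.1,0.79,-0.0,-0.19]]
[[0.0,-0.11,0.79,-0.0,-0.2],[0.0,-0.13,0.79,-0.0,-0.19],[0.0,-0.14,0.79,-0.0,-0.2],[0.0,-0.16,0.78,-0.0,-0.19],[0.0,-0.17,0.78,-0.0,-0.2],[0.0,-0.18,0.78,-0.0,-0.19]]
-- [ 0.5642 -0.3944  0.1   ] 0.1397
```

>>> send_rows(
  plan=[
    [0.5,0.48,-0.74,0.27,0.25],
    [0.5,0.46,-0.74,0.27,0.24],
    [0.5,0.45,-0.75,0.27,0.25],
    [0.5,0.43,-0.77,0.27,0.24],
    [0.5,0.41,-0.77,0.27,0.25],
    [0.5,0.4,-0.78,0.27,0.24],
    [0.5,0.38,-0.79,0.26,0.25],
    [0.5,0.36,-0.8,0.27,0.24],
  ],
)

```text
time: 23.72
tool_pos: [0.5679, -0.0428, 0.1317]
eef_rot: [-3.141, 0.001, -0.029]
contact_force: [0.7, -0.6, -0.5]
width: 0.5
```

>>> send_rows(
  plan=[
    [0.5,0.34,-0.81,0.26,0.25],
    [0.5,0.33,-0.81,0.27,0.24],
    [0.5,0.31,-0.82,0.26,0.25],
    [0.5,0,0,0,0],
    [0.5,0,0,0,0],
    [0.5,0,0,0,0],
  ],
)

```text
time: 24.22
tool_pos: [0.6113, 0.0504, 0.1004]
eef_rot: [3.141, 0.001, -0.093]
contact_force: [0.3, -0.3, 0.4]
width: 0.5
```

>>> send_rows(
  plan=[
    [0.5,0,0,0.4,0],
    [0.5,0,0,0.5,0],
    [0.5,0,0,0.5,0],
    [0.5,0,0,0.5,0],
    [0.5,0,0,0.35,0],
    [0.5,0,0,0.15,0],
    [0.5,0,0,0,0],
    [0.5,0,0,0,0],
  ],
)

```text
time: 24.88
tool_pos: [0.6122, 0.0489, 0.0053]
eef_rot: [-3.142, -0.0, -0.096]
contact_force: [-0.0, 0.0, 0.8]
width: 0.5
```

>>> send_rows(
  plan=[
    [0,0,0,0,0],
    [0,0,0,0,0],
    [0,0,0,0,0],
    [0,0,0,0,0],
    [0,0,0,0,0],
    [0,0,0,0,0],
    [0,0,0,0,0],
    [0,0,0,0,0],
  ],
)

```text
time: 25.55
tool_pos: [0.6123, 0.0494, 0.0047]
eef_rot: [-3.142, 0.0, -0.095]
contact_force: [0.1, -0.2, -1.0]
width: -0.002
```

>>> send_rows(
  plan=[
    [0,0,0,-0.2,0],
    [0,0,0,-0.4,0],
    [0,0,0,-0.6,0],
    [0,0,0,-0.6,0],
    [0,0,0,-0.6,0],
    [0,0,0,0,0],
    [0,0,0,0,0],
  ],
)

```text
time: 26.13
tool_pos: [0.6134, 0.0494, 0.1026]
eef_rot: [-3.141, -0.003, -0.095]
contact_force: [0.5, 0.9, -0.2]
width: -0.0
```

The gripper closed on nothing. I'll check the scene.

```bash
python3 - <<'E'
from plan import *
q=json.load(open("poses.json"))
q={k:v for k,v in q.items() if not k.startswith("cuff")}
t=robot.get_image("top");s=robot.get_image("scene")
a=overlay("top",t,q,s=4)[200*4:300*4,240*4:400*4]; a=cv2.resize(a,(480,300))
b=crop(s,240,160,450,330,3)
o=np.zeros((600,795,3),np.uint8); o[:300,:480]=a; o[302:602]=0
b=cv2.resize(b,None,fx=.58,fy=.58); o[302:302+b.shape[0],:b.shape[1]]=b
c=crop(s,300,200,390,310,3.4); o[:c.shape[0],485:485+c.shape[1]]=c
cv2.imwrite("pics/g7.png",o)
E
```

```text
(no output)
```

View pics/g7.png

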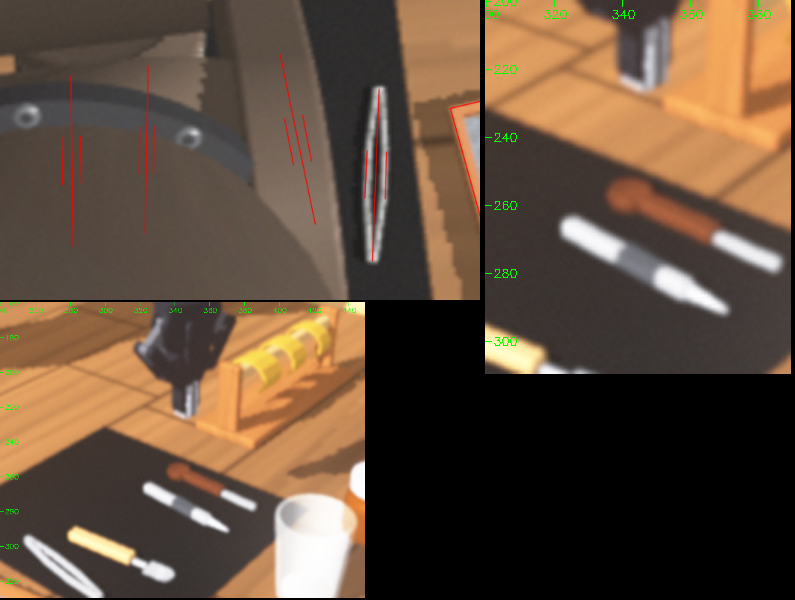

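```bash
python3 - <<'E'
from plan import *
o=robot.get_obs();p=np.array(o["tool_pos"]); print(p)
for d in(0,.01,.0187,.03): print(d,proj("scene",p+[0,0,d]))
print(proj("scene",[[.6116,.0501,.01]]))
E
```

```text
[0.6119024  0.04932883 0.10054716]
0 [[346.26036935 235.34219222]]
0.01 [[346.33366809 230.51809192]]
0.0187 [[346.39820718 226.27050124]]
0.03 [[346.48312315 220.68182159]]
[[345.75356751 276.14395722]]
```

The scriber hasn't moved, at (322,265) to (371,291). In the picture the finger ends sit about 18 mm above the stated TCP, so the fingers closed above the rod. I'll go lower in careful steps.

>>> send_rows(
  plan=[
    [0.45,0,0,0.4,0],
    [0.45,0,0,0.5,0],
    [0.45,0,0,0.5,0],
    [0.45,0,0,0.5,0],
    [0.45,0,0,0.45,0],
    [0.45,0,0,0.25,0],
    [0.45,0,0,0.1,0],
    [0.45,0,0,0,0],
  ],
)

```text
time: 26.9
tool_pos: [0.6114, 0.0493, -0.0085]
eef_rot: [3.141, 0.002, -0.095]
contact_force: [-0.5, 0.1, 0.8]
width: 0.454
```

>>> send_rows(
  plan=[
    [0.45,0,0,0.1,0],
    [0.45,0,0,0,0],
  ],
)

```text
time: 27.07
tool_pos: [0.6126, 0.0494, -0.011]
eef_rot: [-3.142, -0.001, -0.095]
contact_force: [-0.7, 0.4, 0.3]
width: 0.447
```

>>> send_rows(
  plan=[
    [0,0,0,0,0],
    [0,0,0,0,0],
    [0,0,0,0,0],
    [0,0,0,0,0],
    [0,0,0,0,0],
    [0,0,0,0,0],
    [0,0,0,0,0],
    [0,0,0,0,0],
  ],
)

```text
time: 27.73
tool_pos: [0.613, 0.0498, -0.0096]
eef_rot: [-3.141, -0.002, -0.095]
contact_force: [-4.5, 5.1, 20.1]
width: 0.01
```

The tips pressed on the rod's top, which puts the real tip about 19 mm behind the stated TCP. I'll open, go down 7 mm more and close.

>>> send_rows(
  plan=[
    [0.45,0,0,-0.1,0],
    [0.45,0,0,0,0],
    [0.45,0,0,0,0],
    [0.45,0,0,0,0],
    [0.45,0,0,0.15,0],
    [0.45,0,0,0.1,0],
    [0.45,0,0,0.02,0],
    [0.45,0,0,0,0],
  ],
)

```text
time: 28.4
tool_pos: [0.6117, 0.0493, -0.0189]
eef_rot: [3.141, 0.001, -0.095]
contact_force: [-0.1, 0.2, -0.5]
width: 0.449
```

>>> send_rows(
  plan=[
    [0,0,0,0,0],
    [0,0,0,0,0],
    [0,0,0,0,0],
    [0,0,0,0,0],
    [0,0,0,0,0],
    [0,0,0,0,0],
    [0,0,0,0,0],
    [0,0,0,0,0],
  ],
)

```text
time: 29.07
tool_pos: [0.6124, 0.0493, -0.0179]
eef_rot: [-3.142, -0.0, -0.095]
contact_force: [-0.1, 0.1, 4.2]
width: 0.101
```

>>> send_rows(
  plan=[
    [0,0,0,-0.2,0],
    [0,0,0,-0.4,0],
    [0,0,0,-0.6,0],
    [0,0,0,-0.6,0],
    [0,0,0,-0.6,0],
    [0,0,0,-0.3,0],
    [0,0,0,0,0],
    [0,0,0,0,0],
  ],
)

```text
time: 29.73
tool_pos: [0.6125, 0.0494, 0.0903]
eef_rot: [-3.141, -0.001, -0.095]
contact_force: [0.6, 1.2, 0.3]
width: 0.099
```

```bash
python3 - <<'E'
from plan import *
plan([(.5643,-.3942,.09,.14,0,.8)])
E
```

```text
[[0.0,-0.01,0.8,0.0,-0.19],[0.0,-0.02,0.8,0.0,-0.19],[0.0,-0.04,0.8,0.0,-0.19],[0.0,-0.05,0.79,0.0,-0.19],[0.0,-0.06,0.79,0.0,-0.19],[0.0,-0.08,0.79,0.0,-0.19],[0.0,-0.09,0.79,0.0,-0.19],[0.0,-0.1,0.79,0.0,-0.2]]
[[0.0,-0.12,0.79,0.0,-0.19],[0.0,-0.13,0.79,0.0,-0.2],[0.0,-0.14,0.78,0.0,-0.19],[0.0,-0.16,0.78,0.0,-0.2],[0.0,-0.17,0.78,0.0,-0.19],[0.0,-0.18,0.78,0.01,-0.2]]
-- [ 0.5642 -0.3943  0.0899] 0.1402
```

>>> send_rows(
  plan=[
    [0.0,-0.01,0.8,0.0,-0.19],
    [0.0,-0.02,0.8,0.0,-0.19],
    [0.0,-0.04,0.8,0.0,-0.19],
    [0.0,-0.05,0.79,0.0,-0.19],
    [0.0,-0.06,0.79,0.0,-0.19],
    [0.0,-0.08,0.79,0.0,-0.19],
    [0.0,-0.09,0.79,0.0,-0.19],
    [0.0,-0.1,0.79,0.0,-0.2],
  ],
)

```text
time: 30.4
tool_pos: [0.5834, -0.2051, 0.0882]
eef_rot: [-3.141, 0.002, 0.039]
contact_force: [0.7, 1.3, -0.9]
width: 0.103
```

>>> send_rows(
  plan=[
    [0.0,-0.12,0.79,0.0,-0.19],
    [0.0,-0.13,0.79,0.0,-0.2],
    [0.0,-0.14,0.78,0.0,-0.19],
    [0.0,-0.16,0.78,0.0,-0.2],
    [0.0,-0.17,0.78,0.0,-0.19],
    [0.0,-0.18,0.78,0.01,-0.2],
    [0,0,0,0,0],
    [0,0,0,0,0],
  ],
)

```text
time: 31.07
tool_pos: [0.5626, -0.3955, 0.0874]
eef_rot: [-3.14, 0.002, 0.138]
contact_force: [-0.9, 0.5, -1.8]
width: 0.099
```

>>> send_rows(
  plan=[
    [0,0,0,0.4,0],
    [0,0,0,0.5,0],
    [0,0,0,0.5,0],
    [0,0,0,0.5,0],
    [0,0,0,0.4,0],
    [0,0,0,0.1,0],
    [0,0,0,0,0],
    [0,0,0,0,0],
  ],
)

```text
time: 31.73
tool_pos: [0.564, -0.3937, -0.0065]
eef_rot: [-3.141, 0.0, 0.141]
contact_force: [0.1, 0.3, 0.1]
width: 0.102
```

>>> send_rows(
  plan=[
    [0,0,0,0.08,0],
    [0,0,0,0,0],
    [0.2,0,0,0,0],
    [0.3,0,0,0,0],
    [0.3,0,0,0,0],
    [0.3,0,0,0,0],
    [0.3,0,0,0,0],
  ],
)

```text
time: 32.32
tool_pos: [0.564, -0.3944, -0.0095]
eef_rot: [3.141, -0.0, 0.14]
contact_force: [0.1, 0.7, 0.8]
width: 0.3
```

>>> send_rows(
  plan=[
    [0.3,0,0,-0.2,0],
    [0.3,0,0,-0.5,0],
    [0.4,0,0,-0.6,0],
    [0.4,0,0,-0.6,0],
    [0.4,0,0,-0.5,0],
    [0.4,0,0,-0.1,0],
    [0.4,0,0,0,0],
  ],
)

```text
time: 32.9
tool_pos: [0.5649, -0.3951, 0.0926]
eef_rot: [3.139, -0.002, 0.14]
contact_force: [0.3, 0.6, 0.3]
width: 0.4
```

```bash
python3 - <<'E'
from plan import *
q=json.load(open("poses.json")); x,y,a=q["graver"]
plan([(x,y,.09,a,.5,.9)])
# numeric check: move of graver? compare to first top picture around its outline
t=robot.get_image("scene").astype(int); t0=cv2.imread("pics/scene0.png")[:,:,::-1].astype(int)
for k in("graver","spatula","forceps"):
    X,Y,A=q[k]; pts=proj("scene",np.c_[np.c_[np.linspace(-.05,.055,8),np.zeros(8)]@Rz(A).T+[X,Y],np.full(8,.009)])
    print(k,[int(abs(t[int(v+.5),int(u+.5)]-t0[int(v+.5),int(u+.5)]).mean()) for u,v in pts])
E
```

```text
[[0.5,0.2,-0.87,0.0,0.16],[0.5,0.19,-0.87,0.0,0.16],[0.5,0.18,-0.88,0.01,0.16],[0.5,0.17,-0.88,0.0,0.16],[0.5,0.15,-0.88,0.01,0.16],[0.5,0.14,-0.88,0.0,0.16],[0.5,0.13,-0.88,0.01,0.16],[0.5,0.12,-0.89,0.0,0.16]]
[[0.5,0.1,-0.89,0.01,0.16],[0.5,0.09,-0.89,0.0,0.15],[0.5,0.08,-0.89,0.01,0.16],[0.5,0.07,-0.89,0.0,0.15],[0.5,0.06,-0.89,0.01,0.16],[0.5,0.05,-0.89,0.0,0.15]]
-- [0.6095 0.1033 0.0902] -0.0526
graver [38, 40, 41, 4, 3, 3, 5, 4]
spatula [2, 2, 2, 2, 2, 5, 3, 83]
forceps [5, 4, 3, 3, 3, 3, 3, 69]
```

>>> send_rows(
  plan=[
    [0.5,0.2,-0.87,0.0,0.16],
    [0.5,0.19,-0.87,0.0,0.16],
    [0.5,0.18,-0.88,0.01,0.16],
    [0.5,0.17,-0.88,0.0,0.16],
    [0.5,0.15,-0.88,0.01,0.16],
    [0.5,0.14,-0.88,0.0,0.16],
    [0.5,0.13,-0.88,0.01,0.16],
    [0.5,0.12,-0.89,0.0,0.16],
  ],
)

```text
time: 33.62
tool_pos: [0.5882, -0.1076, 0.0878]
eef_rot: [-3.141, 0.002, 0.028]
contact_force: [0.3, 0.3, -0.2]
width: 0.495
```

>>> send_rows(
  plan=[
    [0.5,0.1,-0.89,0.01,0.16],
    [0.5,0.09,-0.89,0.0,0.15],
    [0.5,0.08,-0.89,0.01,0.16],
    [0.5,0.07,-0.89,0.0,0.15],
    [0.5,0.06,-0.89,0.01,0.16],
    [0.5,0.05,-0.89,0.0,0.15],
    [0.5,0,0,0,0],
    [0.5,0,0,0,0],
  ],
)

```text
time: 34.28
tool_pos: [0.6076, 0.1059, 0.0865]
eef_rot: [3.141, 0.002, -0.049]
contact_force: [-0.6, 0.7, -0.6]
width: 0.498
```

```bash
python3 - <<'E'
from plan import *
q=json.load(open("poses.json")); o=robot.get_obs(); print(o["tool_pos"],o["eef_rot"][2])
t=robot.get_image("scene"); t0=cv2.imread("pics/scene0.png")[:,:,::-1]
cv2.imwrite("pics/g8.png",np.vstack([np.hstack([cv2.resize(crop(t,20,290,280,470,1.5),(390,270)),crop(t,240,240,400,345,2.5)[:262]if 0 else cv2.resize(crop(t,240,240,400,345,2.5),(400,270))]),cv2.resize(crop(t0,240,240,400,345,3),(790,300))[:, :]]))
E
```

```text
[0.60755965 0.10589895 0.08652805] -0.049492687902517485
```

View pics/g8.png

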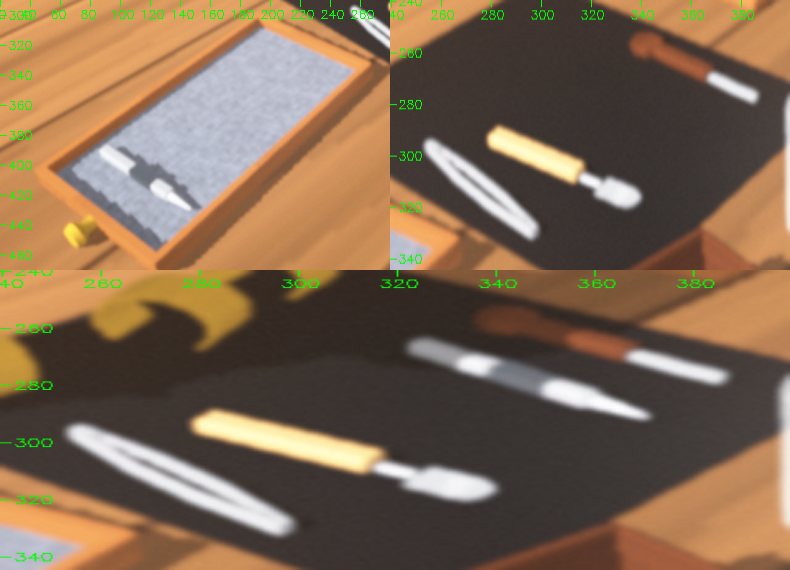

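Nothing has moved on the mat. The scriber lies in the tray near the knob end, with its tip towards the far wall. Next, grasp the graver.

>>> send_rows(
  plan=[
    [0.5,0.05,0.06,0.4,0],
    [0.5,0,0,0.5,0],
    [0.5,0,0,0.5,0],
    [0.5,0,0,0.5,0],
    [0.5,0,0,0.4,0],
    [0.5,0,0,0.25,0],
    [0.5,0,0,0,0],
    [0.5,0,0,0,0],
  ],
)

```text
time: 35.0
tool_pos: [0.6099, 0.1007, -0.0144]
eef_rot: [3.141, 0.001, -0.054]
contact_force: [0.1, 0.2, 0.6]
width: 0.5
```

>>> send_rows(
  plan=[
    [0,0,0,0,0],
    [0,0,0,0,0],
    [0,0,0,0,0],
    [0,0,0,0,0],
    [0,0,0,0,0],
    [0,0,0,0,0],
    [0,0,0,0,0],
    [0,0,0,0,0],
  ],
)

```text
time: 35.67
tool_pos: [0.6111, 0.1015, -0.0129]
eef_rot: [-3.141, -0.002, -0.052]
contact_force: [-0.2, -2.0, 5.6]
width: 0.124
```

>>> send_rows(
  plan=[
    [0,0,0,-0.2,0],
    [0,0,0,-0.4,0],
    [0,0,0,-0.6,0],
    [0,0,0,-0.6,0],
    [0,0,0,-0.6,0],
    [0,0,0,-0.3,0],
    [0,0,0,0,0],
    [0,0,0,0,0],
  ],
)

```text
time: 36.33
tool_pos: [0.6107, 0.1016, 0.0946]
eef_rot: [-3.141, -0.001, -0.053]
contact_force: [0.0, 0.7, -1.0]
width: 0.125
```

```bash
python3 - <<'E'
from plan import *
plan([(.5565,-.3387,.09,.14,0,.8)])
E
```

```text
[[0.0,-0.06,0.79,0.01,-0.16],[0.0,-0.07,0.79,0.01,-0.16],[0.0,-0.08,0.79,0.01,-0.16],[0.0,-0.09,0.79,0.01,-0.16],[0.0,-0.1,0.79,0.01,-0.16],[0.0,-0.11,0.78,0.01,-0.16],[0.0,-0.12,0.78,0.01,-0.16],[0.0,-0.13,0.78,0.01,-0.16]]
[[0.0,-0.14,0.78,0.01,-0.15],[0.0,-0.15,0.78,0.0,-0.16],[0.0,-0.16,0.77,0.01,-0.15],[0.0,-0.17,0.77,0.0,-0.16],[0.0,-0.19,0.77,0.01,-0.15],[0.0,-0.2,0.77,0.0,-0.16]]
-- [ 0.5563 -0.3386  0.0902] 0.1403
```

>>> send_rows(
  plan=[
    [0.0,-0.06,0.79,0.01,-0.16],
    [0.0,-0.07,0.79,0.01,-0.16],
    [0.0,-0.08,0.79,0.01,-0.16],
    [0.0,-0.09,0.79,0.01,-0.16],
    [0.0,-0.1,0.79,0.01,-0.16],
    [0.0,-0.11,0.78,0.01,-0.16],
    [0.0,-0.12,0.78,0.01,-0.16],
    [0.0,-0.13,0.78,0.01,-0.16],
  ],
)

```text
time: 37.0
tool_pos: [0.5776, -0.1512, 0.0891]
eef_rot: [-3.141, 0.002, 0.06]
contact_force: [0.7, -0.8, 0.0]
width: 0.124
```

>>> send_rows(
  plan=[
    [0.0,-0.14,0.78,0.01,-0.15],
    [0.0,-0.15,0.78,0.0,-0.16],
    [0.0,-0.16,0.77,0.01,-0.15],
    [0.0,-0.17,0.77,0.0,-0.16],
    [0.0,-0.19,0.77,0.01,-0.15],
    [0.0,-0.2,0.77,0.0,-0.16],
    [0,0,0,0,0],
    [0,0,0,0,0],
  ],
)

```text
time: 37.67
tool_pos: [0.5547, -0.3399, 0.0877]
eef_rot: [-3.14, 0.002, 0.138]
contact_force: [-0.2, 0.1, -1.2]
width: 0.126
```

>>> send_rows(
  plan=[
    [0,0,0,0.4,0],
    [0,0,0,0.5,0],
    [0,0,0,0.5,0],
    [0,0,0,0.5,0],
    [0,0,0,0.3,0],
    [0,0,0,0.1,0],
    [0,0,0,0,0],
    [0,0,0,0,0],
  ],
)

```text
time: 38.33
tool_pos: [0.5562, -0.3384, -0.0022]
eef_rot: [-3.142, -0.0, 0.141]
contact_force: [0.6, 0.1, -0.3]
width: 0.126
```

Release the graver, rise, and go to the spatula.

>>> send_rows(
  plan=[
    [0,0,0,0.09,0],
    [0,0,0,0,0],
    [0.2,0,0,0,0],
    [0.3,0,0,0,0],
    [0.3,0,0,0,0],
    [0.3,0,0,0,0],
    [0.3,0,0,0,0],
  ],
)

```text
time: 38.92
tool_pos: [0.556, -0.3388, -0.0059]
eef_rot: [3.141, -0.0, 0.14]
contact_force: [-0.3, 0.7, 0.1]
width: 0.301
```

>>> send_rows(
  plan=[
    [0.3,0,0,-0.2,0],
    [0.3,0,0,-0.5,0],
    [0.4,0,0,-0.6,0],
    [0.4,0,0,-0.6,0],
    [0.4,0,0,-0.4,0],
    [0.4,0,0,-0.1,0],
    [0.4,0,0,0,0],
  ],
)

```text
time: 39.5
tool_pos: [0.5567, -0.3392, 0.0917]
eef_rot: [3.14, -0.002, 0.14]
contact_force: [-0.5, 0.2, -0.1]
width: 0.401
```

```bash
python3 - <<'E'
from plan import *
q=json.load(open("poses.json")); x,y,a=q["spatula"]
plan([(x,y,.09,a,.5,.8)])
t=robot.get_image("scene").astype(int); t0=cv2.imread("pics/g8.png") ; t0=cv2.imread("pics/scene0.png")[:,:,::-1].astype(int)
for k in("spatula","forceps"):
    X,Y,A=q[k]; pts=proj("scene",np.c_[np.c_[np.linspace(-.05,.05,8),np.zeros(8)]@Rz(A).T+[X,Y],np.full(8,.007)])
    print(k,[int(abs(t[int(v+.5),int(u+.5)]-t0[int(v+.5),int(u+.5)]).mean()) for u,v in pts])
E
```

```text
[[0.5,0.25,-0.76,0.0,0.06],[0.5,0.25,-0.76,0.01,0.06],[0.5,0.24,-0.76,0.0,0.06],[0.5,0.24,-0.76,0.01,0.06],[0.5,0.24,-0.76,0.0,0.06],[0.5,0.23,-0.76,0.01,0.06],[0.5,0.23,-0.76,0.0,0.06],[0.5,0.23,-0.76,0.01,0.07]]
[[0.5,0.22,-0.77,0.0,0.06]]
-- [ 0.6087 -0.057   0.0901] 0.0923
spatula [15, 7, 4, 7, 2, 83, 64, 79]
forceps [161, 147, 107, 94, 139, 141, 169, 185]
```

Forceps and spatula pixels have changed. This may be the knock, so I'll look.

```bash
python3 - <<'E'
from plan import *
t=robot.get_image("scene"); u=robot.get_image("top")
a=crop(t,200,210,420,350,2.4); b=crop(u,240,205,400,300,2.4)
o=np.zeros((600,800,3),np.uint8); o[:a.shape[0],:a.shape[1]]=a; o[340:340+b.shape[0],:b.shape[1]]=b
c=crop(u,385,205,545,320,2.4); o[340:340+260,390:390+384]=c[:260]
cv2.imwrite("pics/g9.png",o)
E
```

```text
(no output)
```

View pics/g9.png

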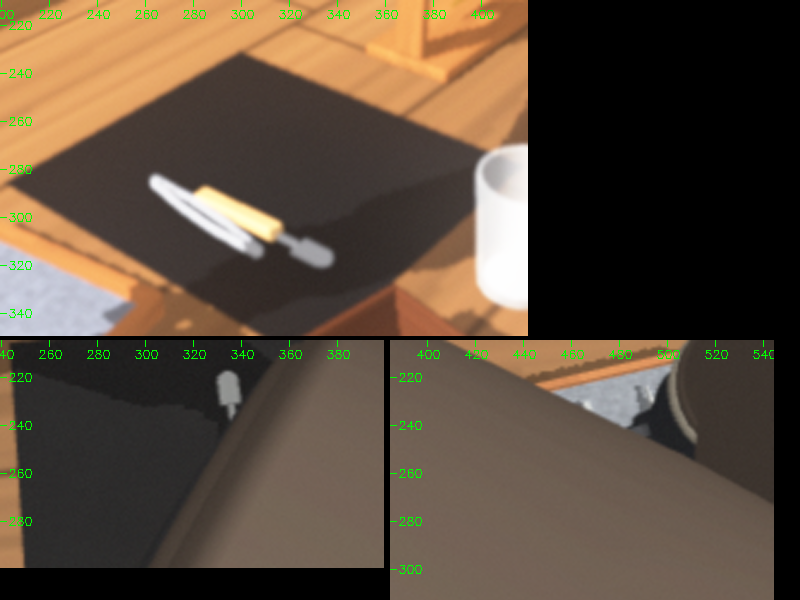

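The forceps were knocked to scene (264,285)–(307,314), right beside the spatula, and the spatula has shifted slightly too. The arm hides them in the top view, so I'll move it out of the way and measure them with image code.

```bash
python3 - <<'E'
from plan import *
plan([(.40,-.50,.2,.14,.5,.9)])
E
```

```text
[[0.5,-0.63,0.49,-0.4,0.0],[0.5,-0.63,0.5,-0.4,0.0],[0.5,-0.63,0.49,-0.4,0.0],[0.5,-0.63,0.5,-0.39,0.0],[0.5,-0.63,0.49,-0.4,0.0],[0.5,-0.63,0.5,-0.39,0.0],[0.5,-0.63,0.49,-0.4,0.0]]
-- [ 0.4    -0.5     0.2002] 0.1402
```

>>> send_rows(
  plan=[
    [0.5,-0.63,0.49,-0.4,0],
    [0.5,-0.63,0.5,-0.4,0],
    [0.5,-0.63,0.49,-0.4,0],
    [0.5,-0.63,0.5,-0.4,0],
    [0.5,-0.63,0.49,-0.4,0],
    [0.5,-0.63,0.5,-0.4,0],
    [0.5,-0.63,0.49,-0.4,0],
    [0.5,0,0,0,0],
  ],
)

```text
time: 40.32
tool_pos: [0.3975, -0.505, 0.2037]
eef_rot: [3.138, -0.0, 0.137]
contact_force: [0.2, -0.4, 0.2]
width: 0.497
```

```bash
python3 - <<'E'
from plan import *
u=robot.get_image("top"); cv2.imwrite("pics/top_k.png",u[:,:,::-1])
c=u[200:310,245:385].astype(np.uint8); g=c.max(2)
m=(g>95).astype(np.uint8)
hsv=cv2.cvtColor(c,cv2.COLOR_RGB2HSV)
n,l,st,ce=cv2.connectedComponentsWithStats(m)
for i in range(1,n):
    if st[i,4]>15: print(i,st[i]+[245,200,0,0,0],cv2.minAreaRect(np.argwhere(l==i)[:,::-1].astype(np.float32)+np.float32([245,200])))
# ascii map of the region: yellow 'h', bright grey '#', dim '+'
for v in range(0,110):
    row="".join(("h" if hsv[v,k,1]>70 else "#") if g[v,k]>140 else ("y" if hsv[v,k,1]>70 else "+") if g[v,k]>80 else "." for k in range(50,135))
    if set(row[:70])!={"."}: print(v+200,row)
E
```

```text
1 [245 200  62   6 206] ((275.5, 202.5), (5.0, 61.0), 90.0)
2 [372 200  13 104 668] ((378.0, 251.5), (103.0, 12.0), 90.0)
3 [330 218  21  77 510] ((341.229736328125, 255.87838745117188), (77.76072692871094, 11.672327995300293), 80.53767395019531)
4 [346 236   6  15  54] ((348.5, 243.0), (5.0, 14.0), 0.0)
7 [350 252   2  27  31] ((350.5, 265.0), (26.0, 1.0), 90.0)
8 [245 262   6  48 197] ((247.5, 285.4999694824219), (4.999999046325684, 46.99999237060547), 0.0)
200 hhhhhhyyyyyyyy...............................................................yhhhhhhh
201 yyy..........................................................................yhhhhhhh
217 .......................................+.......................................yhhhhh
218 .....................................+####+....................................yhhhhh
219 ....................................+######+...................................yhhhhh
220 ...................................+########...................................yhhhhh
221 ...................................+########+..................................yhhhhh
222 ..
[... 5863 characters left out ...]
....................................+#+##.............................
288 ...................................................+#+##.............................
289 ...................................................+#++#.............................
290 ...................................................+#+#+.............................
291 ...................................................+#+#+.............................
292 ...................................................++##+.............................
293 ...................................................+###+.............................
294 ...................................................++##+.............................
```

Measured from the pixel map of the top image:
- **Forceps:** ends at (348.5,236) and (348.3,294.5), with the left leaf touching the spatula handle around rows 262–275.
- **Spatula:** now from (334.8,217.5) to (342,275.5).

There's no room for a finger between them. I'll grip the forceps near their free rear end, drag them clear, then regrasp.

```bash
python3 - <<'E'
from plan import *
a=at_z("top",(348.5,235.7),.006)[:2];b=at_z("top",(348.3,294.6),.006)[:2]
m=(a+b)/2; yaw=np.arctan2(*(a-b)[::-1]); print("forceps",a,b,np.linalg.norm(a-b),m,yaw)
c=at_z("top",(334.8,217.2),.005)[:2];d=at_z("top",(342.0,275.5),.008)[:2]
ys=np.arctan2(*(c-d)[::-1]); print("spatula",c,d,np.linalg.norm(c-d),(c+d)/2,ys)
g=m-.046*(a-b)/np.linalg.norm(a-b); print("grip",g)
plan([(g[0],g[1],.09,yaw,.4,.8)])
E
```

```text
forceps [ 0.62916715 -0.08021814] [ 0.50435663 -0.06621385] 0.12559373265459 [ 0.56676189 -0.07321599] -0.1117370035986029
spatula [ 0.67284433 -0.05529786] [ 0.5451198  -0.05725433] 0.12773951610118256 [ 0.60898207 -0.05627609] 0.015316699801745935
grip [ 0.52104875 -0.06808678]
[[0.4,0.3,-0.69,0.19,0.19],[0.4,0.29,-0.69,0.19,0.19],[0.4,0.28,-0.7,0.19,0.19],[0.4,0.27,-0.7,0.19,0.19],[0.4,0.25,-0.71,0.19,0.19],[0.4,0.24,-0.71,0.19,0.19],[0.4,0.23,-0.72,0.19,0.19],[0.4,0.22,-0.72,0.18,0.19]]
[[0.4,0.21,-0.72,0.19,0.19],[0.4,0.19,-0.73,0.18,0.19],[0.4,0.18,-0.73,0.19,0.19],[0.4,0.17,-0.73,0.18,0.19],[0.4,0.16,-0.74,0.19,0.19],[0.4,0.15,-0.74,0.18,0.19],[0.4,0.13,-0.74,0.19,0.19]]
-- [ 0.521  -0.0682  0.0899] -0.1118
```

>>> send_rows(
  plan=[
    [0.4,0.3,-0.69,0.19,0.19],
    [0.4,0.29,-0.69,0.19,0.19],
    [0.4,0.28,-0.7,0.19,0.19],
    [0.4,0.27,-0.7,0.19,0.19],
    [0.4,0.25,-0.71,0.19,0.19],
    [0.4,0.24,-0.71,0.19,0.19],
    [0.4,0.23,-0.72,0.19,0.19],
    [0.4,0.22,-0.72,0.18,0.19],
  ],
)

```text
time: 41.03
tool_pos: [0.4647, -0.2658, 0.1398]
eef_rot: [-3.14, 0.002, 0.007]
contact_force: [0.7, -0.3, -0.6]
width: 0.402
```

>>> send_rows(
  plan=[
    [0.4,0.21,-0.72,0.19,0.19],
    [0.4,0.19,-0.73,0.18,0.19],
    [0.4,0.18,-0.73,0.19,0.19],
    [0.4,0.17,-0.73,0.18,0.19],
    [0.4,0.16,-0.74,0.19,0.19],
    [0.4,0.15,-0.74,0.18,0.19],
    [0.4,0.13,-0.74,0.19,0.19],
    [0.4,0,0,0,0],
  ],
)

```text
time: 41.7
tool_pos: [0.5205, -0.0603, 0.0871]
eef_rot: [-3.141, 0.004, -0.106]
contact_force: [-1.3, -0.5, -0.4]
width: 0.397
```

>>> send_rows(
  plan=[
    [0.4,0,0,0,0],
    [0.4,0,0,0,0],
  ],
)

```text
time: 41.87
tool_pos: [0.5206, -0.0647, 0.0886]
eef_rot: [-3.141, 0.002, -0.107]
contact_force: [-0.2, -0.8, -0.1]
width: 0.399
```

>>> send_rows(
  plan=[
    [0.4,0,0.09,0.4,0],
    [0.4,0,0,0.5,0],
    [0.4,0,0,0.5,0],
    [0.4,0,0,0.5,0],
    [0.4,0,0,0.4,0],
    [0.4,0,0,0.25,0],
    [0.4,0,0,0.05,0],
    [0.4,0,0,0,0],
  ],
)

```text
time: 42.53
tool_pos: [0.5204, -0.0694, -0.0148]
eef_rot: [-3.142, 0.001, -0.109]
contact_force: [0.1, -0.5, 0.9]
width: 0.398
```

>>> send_rows(
  plan=[
    [0,0,0,0,0],
    [0,0,0,0,0],
    [0,0,0,0,0],
    [0,0,0,0,0],
    [0,0,0,0,0],
    [0,0,0,0,0],
    [0,0,0,0,0],
  ],
  newtons=20,
)

```text
time: 43.12
tool_pos: [0.5215, -0.0691, -0.0138]
eef_rot: [3.141, -0.001, -0.108]
contact_force: [-0.1, -1.3, 7.9]
width: 0.081
```

>>> send_rows(
  plan=[
    [0,0,0.1,0,0],
    [0,0,0.2,0,0],
    [0,0,0.25,0,0],
    [0,0,0.25,0,0],
    [0,0,0.2,0,0],
    [0,0,0.1,0,0],
    [0,0,0,0,0],
  ],
)

```text
time: 43.7
tool_pos: [0.5168, -0.1136, -0.0138]
eef_rot: [3.141, -0.002, -0.109]
contact_force: [-1.6, -2.7, 8.8]
width: 0.081
```

>>> send_rows(
  plan=[
    [0.3,0,0,0,0],
    [0.4,0,0,0,0],
    [0.4,0,0,0,0],
    [0.4,0,0,0,0],
    [0.4,0,0,-0.3,0],
    [0.4,0,0,-0.6,0],
    [0.4,0,0,-0.8,0],
    [0.4,0,0,-0.8,0],
  ],
)

```text
time: 44.37
tool_pos: [0.5153, -0.1123, 0.0861]
eef_rot: [-3.141, 0.002, -0.108]
contact_force: [1.0, 0.1, -0.3]
width: 0.401
```

```bash
python3 - <<'E'
from plan import *
plan([(.40,-.50,.2,.14,.5,.9)])
E
```

```text
[[0.5,-0.15,0.83,-0.24,-0.24],[0.5,-0.17,0.83,-0.24,-0.24],[0.5,-0.19,0.82,-0.24,-0.24],[0.5,-0.2,0.82,-0.24,-0.24],[0.5,-0.22,0.81,-0.24,-0.24],[0.5,-0.24,0.81,-0.24,-0.23],[0.5,-0.25,0.8,-0.23,-0.24],[0.5,-0.27,0.8,-0.24,-0.23]]
[[0.5,-0.29,0.79,-0.23,-0.24],[0.5,-0.3,0.79,-0.24,-0.23],[0.5,-0.32,0.78,-0.23,-0.24],[0.5,-0.33,0.77,-0.24,-0.23]]
-- [ 0.4001 -0.5     0.2001] 0.1396
```

```bash
python3 - <<'E'
from plan import *
t=robot.get_image("scene"); x0,y0,x1,y1=225,275,350,345
c=t[y0:y1,x0:x1]; hsv=cv2.cvtColor(np.ascontiguousarray(c),cv2.COLOR_RGB2HSV); g=c.max(2)
for v in range(0,y1-y0):
    print(v+y0,"".join(("h" if hsv[v,k,1]>70 else "#") if g[v,k]>140 else "+" if g[v,k]>95 else "." for k in range(0,x1-x0)))
f=[.5621,-.1177,-.110]; s=[.608,-.0563,.0153]
for n,(x,y,a),e in(("f",f,(-.062,.062)),("s",s,(-.062,.064))):
    for k in e: print(n,k,proj("scene",[*(Rz(a)@[k,0]+[x,y]),.006]))
E
```

```text
275 .............................................................................................................................
276 .............................................................................................................................
277 .............................................................................................................................
278 .............................................................................................................................
279 .............................................................................................................................
280 .............................................................................................................................
281 .............................................................................................................................
282 .............................................................................................................................
283 ........................................................
[... 7453 characters left out ...]
..................++++++++
341 ###########################hhhhhhhhhhhhhhhhh++++++hhhhhhhhhhhhhhhhhhh++.............................................+++++++++
342 ##########################hhhhhhhhhhhhhhhhh++++++hhhhhhhhhhhhhhhhhhhhhh++.........................................++++++++++.
343 #########################hhhhhhhhhhhhhhhhh++++++hhhhhhhhhhhhhhhhhhhhhhhhh+.......................................++++++++++..
344 ########################hhhhhhhhhhhhhhhhh++++++hhhhhhhhhhhhhhhhhhhhhhhhhhh++...................................+++++++++.....
f -0.062 [[244.59499497 295.32020092]]
f 0.062 [[288.05518515 327.1836399 ]]
s -0.062 [[282.6691819  291.00054938]]
s 0.064 [[336.60879626 318.04098479]]
```

The scene view confirms the drag: forceps ends at (243,294) and (288,327) are within about 2 px of the prediction, and the spatula agrees within 1.5 px. Gripping the forceps at mid-length.

>>> send_rows(
  plan=[
    [0.5,0.59,0,0,0],
    [0.5,0.59,0,0,0],
    [0.5,0,0,0.4,0],
    [0.5,0,0,0.6,0],
    [0.5,0,0,0.6,0],
    [0.5,0,0,0.5,0],
    [0.5,0,0,0.3,0],
    [0.5,0,0,0.1,0],
  ],
  newtons=40,
)

```text
time: 45.08
tool_pos: [0.5619, -0.1174, -0.0164]
eef_rot: [-3.141, 0.003, -0.108]
contact_force: [-0.7, 0.6, -0.9]
width: 0.501
```

>>> send_rows(
  plan=[
    [0.5,0,0,0,0],
    [0.5,0,0,0,0],
  ],
)

```text
time: 45.25
tool_pos: [0.5635, -0.1179, -0.0139]
eef_rot: [3.142, -0.001, -0.108]
contact_force: [-0.7, 0.5, 0.1]
width: 0.504
```

>>> send_rows(
  plan=[
    [0,0,0,0,0],
    [0,0,0,0,0],
    [0,0,0,0,0],
    [0,0,0,0,0],
    [0,0,0,0,0],
    [0,0,0,0,0],
    [0,0,0,0,0],
  ],
)

```text
time: 45.83
tool_pos: [0.5638, -0.118, -0.0134]
eef_rot: [3.141, -0.002, -0.108]
contact_force: [-0.6, 0.1, 8.1]
width: 0.128
```

>>> send_rows(
  plan=[
    [0,0,0,-0.2,0],
    [0,0,0,-0.4,0],
    [0,0,0,-0.8,0],
    [0,0,0,-0.9,0],
    [0,0,0,-0.9,0],
    [0,0,0,-0.9,0],
    [0,0,0,-0.9,0],
    [0,0,0,0,0],
  ],
)

```text
time: 46.5
tool_pos: [0.5664, -0.1187, 0.1933]
eef_rot: [3.14, -0.01, -0.108]
contact_force: [1.9, -1.2, 0.1]
width: 0.122
```

```bash
python3 - <<'E'
from plan import *
plan([(.76,-.22,.28,-.3,0,.7)])
E
```

```text
[[0.0,0.56,0.22,-0.24,0.24],[0.0,0.57,0.21,-0.24,0.24],[0.0,0.57,0.2,-0.24,0.24],[0.0,0.58,0.19,-0.24,0.25],[0.0,0.58,0.17,-0.24,0.24],[0.0,0.59,0.16,-0.24,0.25],[0.0,0.59,0.15,-0.24,0.24],[0.0,0.59,0.13,-0.24,0.25]]
[[0.0,0.6,0.12,-0.25,0.24]]
-- [ 0.7602 -0.2199  0.2801] -0.2996
```

```bash
python3 - <<'E'
from plan import *
plan([(.80,-.28,.22,.6,0,.8)])
E
```

```text
[[0.0,0.69,0.38,-0.07,-0.9],[0.0,0.66,0.43,-0.07,-0.9],[0.0,0.63,0.48,-0.08,-0.9],[0.0,0.59,0.53,-0.07,-0.9],[0.0,0.54,0.57,-0.08,-0.9],[0.0,0.5,0.61,-0.07,-0.9],[0.0,0.45,0.65,-0.08,-0.91],[0.0,0.39,0.68,-0.07,-0.9]]
[[0.0,0.34,0.71,-0.08,-0.91]]
-- [ 0.7999 -0.2802  0.2201] 0.6001
```

>>> send_rows(
  plan=[
    [0.0,0.69,0.38,-0.07,-0.9],
    [0.0,0.66,0.43,-0.07,-0.9],
    [0.0,0.63,0.48,-0.08,-0.9],
    [0.0,0.59,0.53,-0.07,-0.9],
    [0.0,0.54,0.57,-0.08,-0.9],
    [0.0,0.5,0.61,-0.07,-0.9],
    [0.0,0.45,0.65,-0.08,-0.91],
    [0.0,0.39,0.68,-0.07,-0.9],
  ],
)

```text
time: 47.17
tool_pos: [0.7715, -0.2623, 0.2102]
eef_rot: [3.141, -0.0, 0.525]
contact_force: [1.3, -0.6, -0.3]
width: 0.123
```

>>> send_rows(
  plan=[
    [0.0,0.34,0.71,-0.08,-0.91],
    [0,0,0,0,0],
    [0,0,0,0,0],
    [0,0,0,0,0],
  ],
)

```text
time: 47.5
tool_pos: [0.7958, -0.279, 0.2122]
eef_rot: [-3.141, 0.0, 0.599]
contact_force: [-0.4, -0.1, -0.8]
width: 0.121
```

```bash
python3 - <<'E'
from plan import *
o=robot.get_obs(); p=np.array(o["tool_pos"]); y=o["eef_rot"][2]; print(p,y)
t=robot.get_image("scene")
for k in(-.062,0,.062): print(k,proj("scene",[*(Rz(y)@[k,0]+p[:2]),p[2]+.02]))
c=proj("scene",[*p[:2],p[2]+.02])[0].astype(int)
x0,y0=max(c[0]-90,0),max(c[1]-75,0)
a=crop(t,x0,y0,min(x0+180,640),min(y0+140,480),4.2)
cv2.imwrite("pics/g10.png",a[:600,:800])
E
```

```text
[ 0.79584678 -0.27899563  0.21223354] 0.5991380111504234
-0.062 [[231.23679371 301.57266658]]
0 [[294.43114    304.70052688]]
0.062 [[359.56845361 307.92455606]]
```

View pics/g10.png

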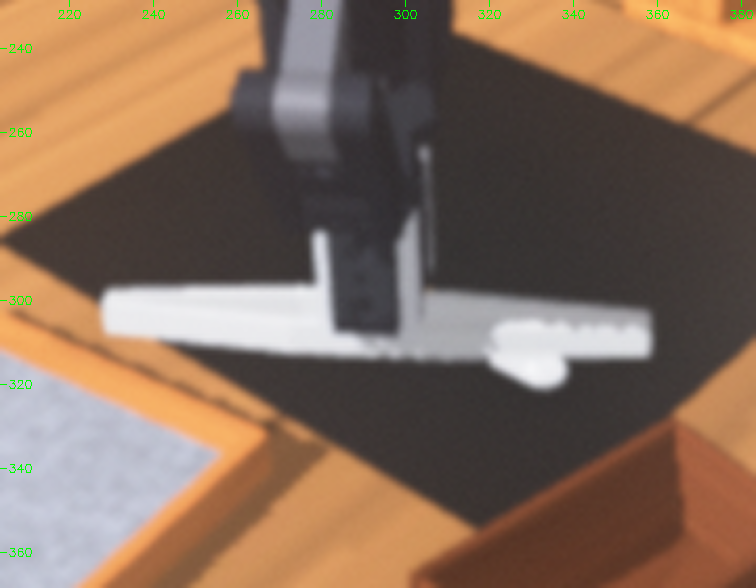

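```bash
python3 - <<'E'
from plan import *
o=robot.get_obs(); p=np.array(o["tool_pos"]); y=o["eef_rot"][2]
im=np.mean([robot.get_image("scene").astype(float) for _ in range(6)],0).mean(2).astype(np.float32)
bl=cv2.GaussianBlur(im,(0,0),2.2); im=im+2*(im-bl)
u=np.arange(-66,67,4)/1000.; v=np.arange(-13,14,1)/1000.
for i in u:
    W=np.array([[*(Rz(y)@[i,k]+p[:2]),p[2]+.0214] for k in v]); q=proj("scene",W).astype(np.float32)
    print("%4d"%round(i*1000)," ".join("%3d"%k for k in cv2.remap(im,q[None,:,0],q[None,:,1],cv2.INTER_CUBIC)[0]))
E
```

```text
-66 155 163 159 153 147 144 140 139 137 136 119  91  58  43  51  55  69  74  56  42  22  15  22  32  41  48  53
 -62 142 144 162 199 238 262 280 282 277 274 275 279 286 293 304 317 324 292 220 128  38   3  -3  13  28  42  49
 -58 146 188 236 268 268 260 250 245 241 239 240 245 253 259 270 283 302 289 244 156  63  15  -7   5  19  35  43
 -54 159 203 248 266 262 253 246 241 238 238 241 246 250 253 259 270 292 296 271 196 111  40   0   0  12  29  40
 -50 141 193 253 270 270 258 250 243 240 238 241 246 248 247 249 259 280 295 284 226 149  63  11  -4   4  20  35
 -46  84 196 265 282 276 261 251 243 240 240 244 247 248 246 244 252 269 293 289 251 179  88  29  -4   0  12  31
 -42 155 257 290 293 272 260 248 242 239 240 244 247 245 240 237 243 258 284 294 285 226 145  64   8   0   4  24
 -38 191 266 295 287 269 256 246 242 239 242 245 245 242 237 233 238 249 273 291 296 255 188  94  26  -1  -1  14
 -34 233 284 298 279 264 251 244 240 240 244 246 244 238 231 228 232 244 263 285 294 273 214 120  50   0  -6   6
 -30 251 297 295 276 260 247 242 239 241 244 246 242 235 228 226 227 238 253 277 294
[... 2040 characters left out ...]
27  69  26  17  18  29
  46   1  80 176 238 275 275 263 252 247 247 248 245 237 212 185 172 175 186 193 181 145 102  52  23  14  21  32
  50  -1  49 129 215 271 279 272 259 253 249 249 249 250 236 210 190 182 190 194 174 136  79  34  18  16  27  36
  54  -5  15  84 181 251 277 278 263 256 251 250 252 254 248 230 206 190 190 185 165 123  69  32  17  21  31  41
  58   4   6  68 165 243 294 304 293 284 278 277 266 242 216 194 188 198 206 194 163 111  60  33  21  29  36  44
  62  37  28  27  36  53  68  72  72  64  56  48  40  37  37  37  38  39  42  44  42  37  35  39  44  48  51  53
  66  57  56  55  55  54  54  52  52  54  53  53  53  54  55  55  57  55  53  54  56  56  57  58  58  58  58  59
```

The elevation is too shallow here. I'll go lower and nearer so the scene camera looks steeply down on both ends.

```bash
python3 - <<'E'
from plan import *
plan([(.845,-.30,.10,.68,0,.7)])
print(proj("scene",[.845,-.3,.11]))
for uv in((348,148),(406,152),(348,183),(402,187)): print(at_z("top",uv,.05 if uv[1]<160 else .0))
E
```

```text
[[0.0,0.14,0.22,0.56,-0.18],[0.0,0.14,0.23,0.57,-0.18],[0.0,0.13,0.23,0.56,-0.18],[0.0,0.13,0.23,0.57,-0.19],[0.0,0.13,0.23,0.56,-0.18]]
-- [ 0.8448 -0.2999  0.1   ] 0.6796
[[321.818813   430.42344021]]
[ 0.81018116 -0.09631487  0.05      ]
[ 0.78929743 -0.21805581  0.05      ]
[ 0.74872048 -0.09246955  0.        ]
[ 0.72817523 -0.20956476  0.        ]
```

>>> send_rows(
  plan=[
    [0.0,0.14,0.22,0.56,-0.18],
    [0.0,0.14,0.23,0.57,-0.18],
    [0.0,0.13,0.23,0.56,-0.18],
    [0.0,0.13,0.23,0.57,-0.19],
    [0.0,0.13,0.23,0.56,-0.18],
    [0,0,0,0,0],
    [0,0,0,0,0],
    [0,0,0,0,0],
  ],
)

```text
time: 48.52
tool_pos: [0.8452, -0.3002, 0.1008]
eef_rot: [3.141, -0.0, 0.679]
contact_force: [0.2, 0.1, -0.4]
width: 0.118
```

```bash
python3 - <<'E'
from plan import *
o=robot.get_obs(); p=np.array(o["tool_pos"]); y=o["eef_rot"][2]; print(p,y)
raw=np.mean([robot.get_image("scene").astype(float) for _ in range(6)],0)
im=raw.mean(2).astype(np.float32); cv2.imwrite("pics/g11_raw.png",raw[:,:,::-1])
bl=cv2.GaussianBlur(im,(0,0),2); im=im+2*(im-bl)
u=np.arange(-66,67,4)/1000.; v=np.arange(-13,14,1)/1000.
for i in u:
    if abs(i)<.016: continue
    W=np.array([[*(Rz(y)@[i,k]+p[:2]),p[2]+.0214] for k in v]); q=proj("scene",W).astype(np.float32)
    print("%4d"%round(i*1000)," ".join("%3d"%k for k in cv2.remap(im,q[None,:,0],q[None,:,1],cv2.INTER_CUBIC)[0]))
c=proj("scene",[*p[:2],p[2]+.02])[0].astype(int); print(c)
g=np.clip((raw-120)*2,0,255).astype(np.uint8)
cv2.imwrite("pics/g11.png",crop(g,c[0]-85,c[1]-50,c[0]+85,min(c[1]+50,480),4.6)[:600,:800])
E
```

```text
[ 0.8452195  -0.30023     0.10080708] 0.6791560200778757
 -66 143 142 140 138 134 128 122 116 109 107 111 119 126 127 128 133 137 136 126 123 127 133 139 144 145 148 148
 -62 149 141 130 124 144 203 256 276 270 260 256 258 260 260 262 273 276 248 185 130 111 117 129 136 139 142 143
 -58 150 144 132 128 158 218 254 255 242 235 237 242 244 236 232 246 268 265 218 148 111 111 125 134 138 141 139
 -54 143 135 126 133 172 228 256 253 241 236 239 245 245 231 221 234 262 271 245 179 129 112 120 130 136 139 139
 -50 137 128 123 140 193 240 256 248 239 238 242 246 242 228 219 229 252 268 262 211 147 114 118 132 137 141 142
 -46 134 122 118 151 216 254 257 245 237 239 246 248 237 212 200 215 244 267 276 242 172 120 111 125 136 141 143
 -42 130 119 121 164 228 258 254 241 237 240 247 248 237 220 209 214 234 258 275 261 201 137 108 114 124 133 141
 -38 135 124 136 187 237 255 249 240 239 244 249 246 227 203 197 209 228 249 268 273 236 173 125 119 126 131 135
 -34 131 126 153 213 252 255 243 237 239 245 248 242 229 217 210 211 220 236 259 277 257 198 137 121 128 138 144
 -30 128 128 166 227 256 2
[... 1322 characters left out ...]
156 157
  50 144 152 146 136 128 151 197 225 216 190 173 168 166 162 163 171 178 177 172 167 161 152 148 148 150 150 151
  54  70  94 129 146 141 143 168 199 208 193 177 173 172 164 163 169 176 177 172 165 157 148 145 147 149 150 149
  58  79  81  98 124 144 149 159 177 188 186 182 181 180 174 169 171 175 176 172 162 151 144 142 145 148 150 152
  62  79  87 120 156 175 171 160 150 145 142 139 139 140 142 141 139 139 140 140 141 141 142 143 144 145 146 147
  66  79  74  82 114 150 166 168 165 161 158 156 152 151 149 148 146 145 145 144 143 142 142 142 142 143 143 143
[321 423][ WARN:0@2.329] global loadsave.cpp:1063 imwrite_ Unsupported depth image for selected encoder is fallbacked to CV_8U.
```

```bash
python3 - <<'E'
from plan import *
raw=cv2.imread("pics/g11_raw.png")[:,:,::-1]
p=np.array([.8452,-.3002,.1008]);y=.679
S=8; u=np.linspace(-.070,.070,int(140*5.6)); v=np.linspace(.016,-.016,int(32*5.6))
U,V=np.meshgrid(u,v); W=np.c_[np.c_[U.ravel(),V.ravel()]@Rz(y).T+p[:2],np.full(U.size,p[2]+.0214)]
q=proj("scene",W).astype(np.float32).reshape(*U.shape,2)
r=cv2.remap(raw.astype(np.float32),q[...,0],q[...,1],cv2.INTER_CUBIC)
s=r+2*(r-cv2.GaussianBlur(r,(0,0),9))
fl=s[::-1,::-1]
cl=lambda a,lo,hi: np.clip((a-lo)/(hi-lo)*255,0,255).astype(np.uint8)[:,:,::-1]
cv2.imwrite("pics/g11.png",np.vstack([cl(s,150,290),cl(s,90,240),cl(fl,90,240)]))
E
```

```text
(no output)
```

View pics/g11.png

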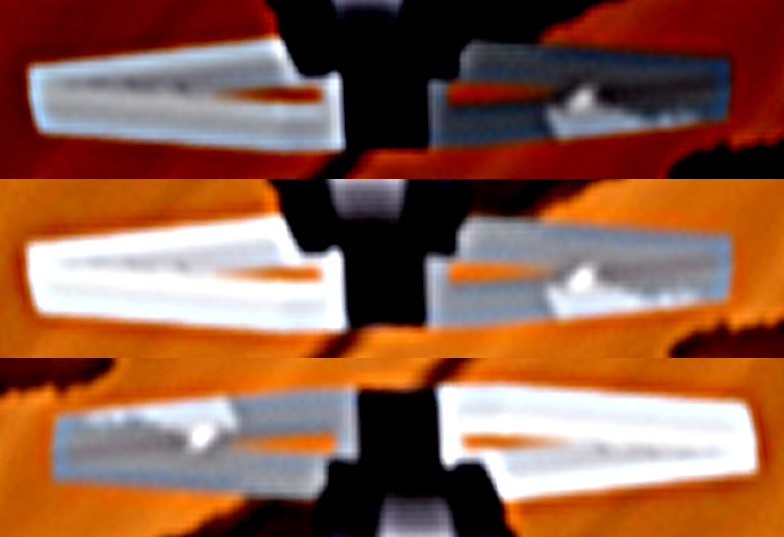

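The ends are almost symmetric. The slit runs a little closer to the +x end, and the opposite end is slightly wider and solid, so +x reads as the tips. That agrees with how all the other tools lay. Placing the forceps in slot 3.

```bash
python3 - <<'E'
from plan import *
plan([(.5507,-.283,.095,.14,0,.75)])
E
```

```text
[[0.0,-0.55,-0.5,0.01,0.62],[0.0,-0.57,-0.47,0.02,0.62],[0.0,-0.6,-0.43,0.01,0.62],[0.0,-0.62,-0.4,0.02,0.62],[0.0,-0.64,-0.37,0.01,0.62],[0.0,-0.66,-0.33,0.02,0.62],[0.0,-0.67,-0.3,0.01,0.62],[0.0,-0.69,-0.26,0.02,0.61]]
[[0.0,-0.7,-0.22,0.01,0.62],[0.0,-0.72,-0.19,0.02,0.61]]
-- [ 0.5505 -0.2829  0.095 ] 0.1402
```

>>> send_rows(
  plan=[
    [0.0,-0.55,-0.5,0.01,0.62],
    [0.0,-0.57,-0.47,0.02,0.62],
    [0.0,-0.6,-0.43,0.01,0.62],
    [0.0,-0.62,-0.4,0.02,0.62],
    [0.0,-0.64,-0.37,0.01,0.62],
    [0.0,-0.66,-0.33,0.02,0.62],
    [0.0,-0.67,-0.3,0.01,0.62],
    [0.0,-0.69,-0.26,0.02,0.61],
  ],
)

```text
time: 49.48
tool_pos: [0.608, -0.2863, 0.0955]
eef_rot: [3.141, -0.001, 0.245]
contact_force: [0.7, -1.0, -0.1]
width: 0.119
```

>>> send_rows(
  plan=[
    [0.0,-0.7,-0.22,0.01,0.62],
    [0.0,-0.72,-0.19,0.02,0.61],
    [0,0,0,0,0],
    [0,0,0,0,0],
    [0,0,0,0,0],
  ],
)

```text
time: 49.9
tool_pos: [0.551, -0.2833, 0.0943]
eef_rot: [3.14, -0.001, 0.14]
contact_force: [0.1, -0.5, 0.3]
width: 0.119
```

>>> send_rows(
  plan=[
    [0,0,0,0.4,0],
    [0,0,0,0.5,0],
    [0,0,0,0.5,0],
    [0,0,0,0.5,0],
    [0,0,0,0.35,0],
    [0,0,0,0.15,0],
    [0,0,0,0.05,0],
    [0,0,0,0,0],
  ],
)

```text
time: 50.57
tool_pos: [0.5508, -0.2829, -0.0046]
eef_rot: [3.142, -0.0, 0.141]
contact_force: [0.3, -0.1, -0.7]
width: 0.12
```

>>> send_rows(
  plan=[
    [0,0,0,0.06,0],
    [0,0,0,0,0],
    [0.2,0,0,0,0],
    [0.3,0,0,0,0],
    [0.3,0,0,0,0],
    [0.3,0,0,0,0],
    [0.3,0,0,0,0],
  ],
)

```text
time: 51.15
tool_pos: [0.5502, -0.2829, -0.0067]
eef_rot: [3.141, -0.0, 0.14]
contact_force: [0.0, 0.2, -1.0]
width: 0.303
```

>>> send_rows(
  plan=[
    [0.3,0,0,-0.2,0],
    [0.3,0,0,-0.5,0],
    [0.4,0,0,-0.6,0],
    [0.4,0,0,-0.6,0],
    [0.4,0,0,-0.4,0],
    [0.4,0,0,-0.1,0],
    [0.4,0,0,0,0],
  ],
)

```text
time: 51.73
tool_pos: [0.551, -0.2833, 0.0908]
eef_rot: [3.14, -0.002, 0.14]
contact_force: [0.5, -0.1, -0.9]
width: 0.403
```

```bash
python3 - <<'E'
from plan import *
t=robot.get_image("scene"); x0,y0,x1,y1=265,280,350,330
c=t[y0:y1,x0:x1]; hsv=cv2.cvtColor(np.ascontiguousarray(c),cv2.COLOR_RGB2HSV); g=c.max(2)
for v in range(0,y1-y0,2):
    print(v+y0,"".join(("h" if hsv[v,k,1]>70 else "#") if g[v,k]>140 else "+" if g[v,k]>75 else "." for k in range(0,x1-x0)))
s=[.608,-.0563,.0153]
for k in(-.062,.064): print(proj("scene",[*(Rz(s[2])@[k,0]+s[:2]),.006]))
plan([(.608,-.0563,.09,.0153,.5,.8)])
E
```

```text
280 .....................................................................................
282 .....................................................................................
284 .....................................................................................
286 ....................++...............................................................
288 ................++hhhhhh++...........................................................
290 ...............+hhhhhhhhhhhh++.......................................................
292 ..............+hh########hhhhhhh++...................................................
294 ...............+hh###########hhhhhhh+++..............................................
296 ................+hhhhh##########hhhhhhhhh++..........................................
298 ...................++hhhhh###########hhhhhhh++.......................................
300 .......................++hhhhh#########hhhhhhhh+++...................................
302 ...........................++hhhhh####hhhhhhhhhhhhh++................................
304 ................
[... 761 characters left out ...]
.......++######++...........
322 +...................................................................++...............
324 h+++.................................................................................
326 hhhh++...............................................................................
328 hhhhhh++++...........................................................................
[[282.6691819  291.00054938]]
[[336.60879626 318.04098479]]
[[0.5,0.28,-0.68,-0.0,0.18],[0.5,0.27,-0.68,-0.0,0.18],[0.5,0.26,-0.68,-0.0,0.18],[0.5,0.24,-0.69,-0.0,0.18],[0.5,0.23,-0.69,-0.0,0.18],[0.5,0.22,-0.7,-0.0,0.18],[0.5,0.21,-0.7,-0.01,0.18],[0.5,0.21,-0.7,-0.0,0.17]]
-- [ 0.6081 -0.0563  0.0899] 0.0154
```

>>> send_rows(
  plan=[
    [0.5,0.28,-0.68,0,0.18],
    [0.5,0.27,-0.68,0,0.18],
    [0.5,0.26,-0.68,0,0.18],
    [0.5,0.24,-0.69,0,0.18],
    [0.5,0.23,-0.69,0,0.18],
    [0.5,0.22,-0.7,0,0.18],
    [0.5,0.21,-0.7,-0.01,0.18],
    [0.5,0.21,-0.7,0,0.17],
  ],
)

```text
time: 52.45
tool_pos: [0.6072, -0.0546, 0.0881]
eef_rot: [-3.141, 0.002, 0.015]
contact_force: [0.3, -1.0, 1.0]
width: 0.504
```

>>> send_rows(
  plan=[
    [0.5,0,0,0,0],
    [0.5,0,0,0,0],
    [0.5,0,0,0,0],
  ],
)

```text
time: 52.7
tool_pos: [0.6072, -0.0562, 0.0884]
eef_rot: [-3.141, 0.002, 0.016]
contact_force: [0.9, 0.1, -0.3]
width: 0.497
```

>>> send_rows(
  plan=[
    [0.5,0,0,0.4,0],
    [0.5,0,0,0.5,0],
    [0.5,0,0,0.5,0],
    [0.5,0,0,0.5,0],
    [0.5,0,0,0.4,0],
    [0.5,0,0,0.27,0],
    [0.5,0,0,0,0],
    [0.5,0,0,0,0],
  ],
)

```text
time: 53.37
tool_pos: [0.6074, -0.0568, -0.0137]
eef_rot: [-3.141, 0.001, 0.015]
contact_force: [-0.6, -0.5, -0.6]
width: 0.499
```

>>> send_rows(
  plan=[
    [0,0,0,0,0],
    [0,0,0,0,0],
    [0,0,0,0,0],
    [0,0,0,0,0],
    [0,0,0,0,0],
    [0,0,0,0,0],
    [0,0,0,0,0],
    [0,0,0,0,0],
  ],
)

```text
time: 54.03
tool_pos: [0.6086, -0.0564, -0.0122]
eef_rot: [3.141, -0.002, 0.016]
contact_force: [-1.7, -2.4, 6.0]
width: 0.124
```

>>> send_rows(
  plan=[
    [0,0,0,-0.2,0],
    [0,0,0,-0.4,0],
    [0,0,0,-0.6,0],
    [0,0,0,-0.6,0],
    [0,0,0,-0.6,0],
    [0,0,0,-0.3,0],
    [0,0,0,0,0],
    [0,0,0,0,0],
  ],
)

```text
time: 54.7
tool_pos: [0.6083, -0.0562, 0.0954]
eef_rot: [3.141, -0.002, 0.016]
contact_force: [-0.2, -0.9, -1.3]
width: 0.121
```

```bash
python3 - <<'E'
from plan import *
plan([(.5405,-.2278,.09,.14,0,.8)])
E
```

```text
[[0.0,-0.29,0.71,0.02,-0.24],[0.0,-0.31,0.7,0.02,-0.24],[0.0,-0.32,0.7,0.02,-0.24],[0.0,-0.34,0.69,0.02,-0.24],[0.0,-0.35,0.69,0.03,-0.23],[0.0,-0.37,0.67,0.02,-0.24]]
-- [ 0.5405 -0.2277  0.0902] 0.1403
```

>>> send_rows(
  plan=[
    [0,-0.29,0.71,0.02,-0.24],
    [0,-0.31,0.7,0.02,-0.24],
    [0,-0.32,0.7,0.02,-0.24],
    [0,-0.34,0.69,0.02,-0.24],
    [0,-0.35,0.69,0.03,-0.23],
    [0,-0.37,0.67,0.02,-0.24],
    [0,0,0,0,0],
    [0,0,0,0,0],
  ],
)

```text
time: 55.37
tool_pos: [0.5387, -0.2286, 0.0881]
eef_rot: [-3.14, 0.002, 0.138]
contact_force: [0.6, 0.5, -0.4]
width: 0.118
```

>>> send_rows(
  plan=[
    [0,0,0,0.4,0],
    [0,0,0,0.5,0],
    [0,0,0,0.5,0],
    [0,0,0,0.5,0],
    [0,0,0,0.25,0],
    [0,0,0,0.1,0],
    [0,0,0,0,0],
    [0,0,0,0,0],
  ],
)

```text
time: 56.03
tool_pos: [0.5404, -0.2274, -0.0002]
eef_rot: [3.142, -0.0, 0.141]
contact_force: [-0.7, -0.6, -0.1]
width: 0.121
```

Rest is expected at a TCP height of about −0.005. Lower, release, and rise clear.

>>> send_rows(
  plan=[
    [0,0,0,0.1,0],
    [0,0,0,0.02,0],
    [0,0,0,0,0],
    [0.2,0,0,0,0],
    [0.3,0,0,0,0],
    [0.3,0,0,0,0],
    [0.3,0,0,0,0],
    [0.3,0,0,0,0],
  ],
)

```text
time: 56.7
tool_pos: [0.5402, -0.2277, -0.0052]
eef_rot: [3.142, -0.0, 0.14]
contact_force: [0.1, -1.3, -0.4]
width: 0.302
```

>>> send_rows(
  plan=[
    [0.3,0,0,-0.2,0],
    [0.3,0,0,-0.5,0],
    [0.4,0,0,-0.8,0],
    [0.4,0,0,-0.9,0],
    [0.4,0,0,-0.9,0],
    [0.4,0,0,-0.9,0],
    [0.4,0,0,0,0],
  ],
)

```text
time: 57.28
tool_pos: [0.5433, -0.2292, 0.1701]
eef_rot: [3.136, -0.008, 0.14]
contact_force: [1.6, -1.4, 0.5]
width: 0.403
```

>>> send_rows(
  plan=[
    [0.4,-0.2,-0.9,0,0],
    [0.4,-0.2,-0.9,0,0],
    [0.4,-0.2,-0.9,0,0],
    [0.4,-0.2,-0.9,0,0],
    [0.4,-0.2,-0.9,0,0],
    [0.4,0,-0.9,0,0],
    [0.4,0,-0.9,0,0],
    [0.4,0,0,0,0],
  ],
)

```text
time: 57.95
tool_pos: [0.4637, 0.0209, 0.1633]
eef_rot: [-3.141, 0.0, 0.143]
contact_force: [0.2, -0.3, -0.3]
width: 0.398
```

```bash
python3 - <<'E'
from plan import *
t=robot.get_image("top"); s=robot.get_image("scene")
o=np.zeros((600,800,3),np.uint8)
a=crop(t,380,200,545,320,2.9); o[:a.shape[0],:a.shape[1]]=a
b=crop(s,40,290,280,470,1.3); o[360:360+b.shape[0],:b.shape[1]]=b
c=crop(s,340,150,450,245,2.4); o[360:360+c.shape[0],330:330+c.shape[1]]=c
d=crop(t,60,250,240,325,1.7); o[:d.shape[0],485:485+d.shape[1]]=d
cv2.imwrite("pics/fin.png",o)
E
```

```text
(no output)
```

View pics/fin.png

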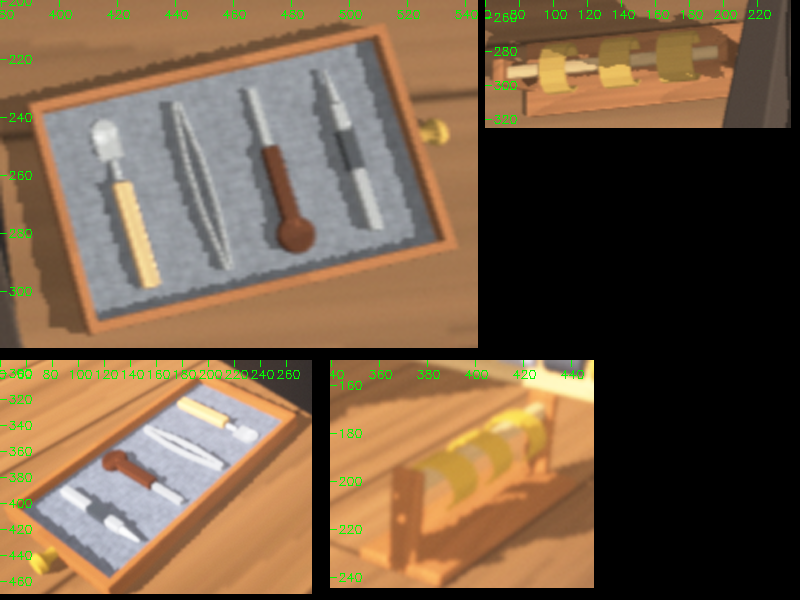

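The tray order is correct and all three cuffs hang. I'll do one more numeric check of the forceps' direction against the felt.

```bash
python3 - <<'E'
from plan import *
a=at_z("top",(178/2.9+379.5,102/2.9+199.5),.013)[:2]; b=at_z("top",(228/2.9+379.5,269/2.9+199.5),.013)[:2]
yaw=np.arctan2(*(a-b)[::-1]); m=(a+b)/2; print(np.linalg.norm(a-b),m,yaw)
for n in("top","scene"):
    im=np.mean([robot.get_image(n).astype(float).mean(2) for _ in range(4)],0).astype(np.float32)
    v=np.arange(-10,11,1)/1000.
    for i in list(range(-66,-35,3))+list(range(36,67,3)):
        W=np.array([[*(Rz(yaw)@[i/1000,k]+m),.015] for k in v]); q=proj(n,W).astype(np.float32)
        print(n,"%4d"%i," ".join("%3d"%k for k in cv2.remap(im,q[None,:,0],q[None,:,1],cv2.INTER_CUBIC)[0]))
E
```

```text
0.12542493855483705 [ 0.54908124 -0.28367839] 0.13838422975909284
top  -66 157 159 159 158 157 157 157 158 158 156 153 152 152 154 156 157 156 155 154 154 156
top  -63 154 156 157 158 158 162 168 173 174 175 179 174 161 148 142 141 143 145 146 148 150
top  -60 154 158 160 160 164 170 176 179 178 180 183 180 168 146 127 109 104 102 103 112 127
top  -57 154 158 160 162 163 169 181 186 175 163 166 172 165 151 130 114 101  99  99  99 100
top  -54 158 160 162 162 165 173 180 178 171 162 159 158 161 151 137 119 108 100  98 100 100
top  -51 156 157 158 161 166 172 176 173 162 150 152 165 169 159 137 118 104 101 104 104 109
top  -48 146 147 150 155 162 176 186 178 161 145 140 147 161 164 151 131 116 107 103 106 111
top  -45 147 148 152 157 169 179 180 171 152 131 128 147 171 177 164 143 122 107 105 103 103
top  -42 152 153 156 163 170 174 173 158 140 124 117 126 149 165 163 147 125 111 101 100 101
top  -39 159 160 162 164 173 186 187 172 147 123 111 119 142 158 162 154 138 118 108 100  97
top  -36 152 152 153 161 175 184 180 165 141 121 110 116 136 161 170 156 134 117 105 101 102
top   36 15
[... 2401 characters left out ...]
230 233 236 236 230 208 179 151 140
scene   48 201 204 209 220 228 236 239 241 241 239 235 232 231 234 236 235 224 201 172 148 141
scene   51 203 205 211 219 228 235 238 241 241 240 238 237 238 239 239 236 219 194 164 148 151
scene   54 205 206 210 215 224 231 237 240 241 241 241 240 241 240 239 231 215 189 161 151 155
scene   57 204 204 207 214 223 229 237 240 241 241 241 241 240 240 238 229 211 179 157 149 159
scene   60 199 200 202 209 217 228 235 238 240 237 235 231 229 224 215 197 174 154 144 153 168
scene   63 198 197 197 200 206 216 223 226 217 204 186 177 171 163 155 145 139 134 140 152 167
scene   66 199 197 196 195 198 202 201 194 183 170 161 155 149 144 138 136 133 135 144 160 179
```

```bash
python3 - <<'E'
from rig import robot
print(robot.job_done(), robot.get_obs()["time"])
E
```

```text
the job is handed in; nothing more can be done
the job is handed in; nothing more can be done
```

The job is handed in, finished by about 58 s on the robot's clock, but the direction of the forceps is not certain.

- **Cuffs:** All three were hung first. They now sit gap down and square across the bar.
- **Tools:** From the brass-knob end they run scriber, graver, forceps, spatula; the brush was not out. All lie flat across the tray, and the working ends of the scriber, graver and spatula clearly point to the far side. The last pictures from both cameras confirm the order and the lie, and show the cuffs still on the bar.
- **Cup, box and jar:** I never touched them.

Some things failed or did not agree:
- **First scriber grasp:** It closed on nothing, and a second try pressed on top of the rod with about 20 N. The finger ends really sit about 18 mm behind the stated tool point. I corrected for this afterwards.
- **The knock:** The forceps were knocked against the spatula during the run. I dragged them clear, measured again and regrasped.
- **Forceps direction:** At camera resolution the two ends look almost the same, and my image measurements did not agree with each other. I placed them pointing the way they first lay, because the other three tools all lay with their working ends that way.
- **Picture budget:** I viewed 19 pictures against 14. The knock and the forceps question took most of the extra ones.

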